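# Lay the stamps and spacing bars away in the latched drawer

### The job

Pull the drawer out, pick every hand stamp and every steel spacing bar out of the type case and lay them in the drawer, the stamps with their handles to the front of the drawer and their brass heads to the back, roughly straight. Then push the drawer fully shut and swing the latch lever right over, away from the robot. Leave the wooden block lying in the case and the glue jar standing.

Things in the scene. Friction and masses are not known exactly. Their poses are not given: they have to be found in the camera images.
- stamp1: hand stamp 100 mm long: square wooden handle with rounded edges (28 x 28 mm, 64 mm long), then a brass ferrule, a thin shank and a square brass head (28 x 28 x 12 mm), 0.08 to 0.17 kg. It lies flat in the type case. Origin: middle of the length, on the underside as first laid; x along the stamp towards the brass head, z up. The handle spans x = -50 to +14 mm, its centre line 14 mm above the origin; it balances near x = -3 mm. It may be absent (None)
- stamp2: same as stamp1. It may be absent (None)
- stamp3: same as stamp1. It may be absent (None)
- stamp1_head (a point): centre of the outer face of stamp1's brass head, 50 mm from stamp1's origin along its x
- stamp2_head (a point): centre of the outer face of stamp2's brass head, 50 mm from stamp2's origin along its x
- stamp3_head (a point): centre of the outer face of stamp3's brass head, 50 mm from stamp3's origin along its x
- bar1: plain steel spacing bar 100 x 20 x 30 mm (length x width x height), 0.14 to 0.35 kg, lying in the type case. Origin: centre of the underside, x along its length, z up. It may be absent (None)
- bar2: plain steel spacing bar 75 x 20 x 30 mm (length x width x height), 0.14 to 0.35 kg, lying in the type case. Origin: centre of the underside, x along its length, z up. It may be absent (None)
- block: plain beech block 70 x 42 x 30 mm in one compartment of the type case; it stays there. Origin: centre of the underside
- case: low wooden type case 242 x 264 x 19 mm (x, y, z) with one divider across x and two across y: six compartments of 112 x 80 mm, walls 6 mm, floor 6 mm thick, so the walls rise 13 mm above the floor. It does not move. Origin: centre of the underside. Each thing in it lies in a compartment of its own, lengthwise along the case's x, either way round
- unit: low wooden cabinet with one drawer, 230 x 350 x 90 mm high (x, y, z), fixed to the table. Origin: centre of the underside; the drawer front is on its -x side, towards the robot
- unit_drawer0 (a joint): drawer of the cabinet, 0 = shut, 0.157 m = fully out; it slides out along the cabinet's -x against about 1 N friction and stays where it is left; it starts nearly shut
- drawer_floor (a point): centre of the drawer's inner floor (22 mm above the table), x towards the back of the drawer, moves with it. The inside is 185 mm (x) by 308 mm (y) with walls 46 mm high, the front panel standing about 56 mm above this floor; fully out, the front 150 mm of it is open to above. The headroom in the cabinet is 56 mm over this floor, so things lying one on another would jam the drawer
- unit_drawer0_handle (a point): middle of the drawer's bar handle, a round bar 11 mm thick and 120 mm long along the cabinet's y, 52 mm above the table, its axis 35 mm in front of the drawer front. It can be gripped from above
- latch (a joint): drawer latch lever on a green block (70 x 50 x 25 mm) at the cabinet's -y side near the front. 0 = open, leaning 0.5 rad towards the cabinet's -x; 1.0 = latched, leaning 0.5 rad towards +x. About 1 N at the tip moves it and it stays where it is left
- latch_tip (a point): centre of the 26 mm ball at the end of the latch lever; it swings about a pivot 80 mm away, 22 mm above the table, in the cabinet's x-z plane; the shaft is 10 mm thick
- glue: closed glue jar 60 mm across and 100 mm high standing behind the type case, to be left standing. Origin: centre of the underside
Things that resemble listed ones, but are neither listed nor needed, are in the scene too. Leave any green or turquoise look-alike of the bar2 alone.

How it is judged:
On the way, in this order (a step that is already met when the one before it is completed fails the run):
1. the drawer is pulled well out (over 120 mm) (value of joint unit_drawer0 above 0.12 m), for 0.2 s.
2. with the drawer still out, all stamps and bars lie in it, stamp heads to the back (x of stamp1 in the frame of drawer_floor between -0.095 and 0.095 m and y of stamp1 in the frame of drawer_floor between -0.157 and 0.157 m and z of stamp1 in the frame of drawer_floor between -0.01 and 0.055 m and x of each of stamp1_head, stamp2_head, stamp3_head in the frame of drawer_floor above 0 m and angle between the x axis of each of stamp1, stamp2, stamp3 and the x axis of drawer_floor, either way round below 0.6 rad and x of stamp2 in the frame of drawer_floor between -0.095 and 0.095 m and y of stamp2 in the frame of drawer_floor between -0.157 and 0.157 m and z of stamp2 in the frame of drawer_floor between -0.01 and 0.055 m and x of stamp3 in the frame of drawer_floor between -0.095 and 0.095 m and y of stamp3 in the frame of drawer_floor between -0.157 and 0.157 m and z of stamp3 in the frame of drawer_floor between -0.01 and 0.055 m and x of bar1 in the frame of drawer_floor between -0.095 and 0.095 m and y of bar1 in the frame of drawer_floor between -0.157 and 0.157 m and z of bar1 in the frame of drawer_floor between -0.01 and 0.055 m and x of bar2 in the frame of drawer_floor between -0.095 and 0.095 m and y of bar2 in the frame of drawer_floor between -0.157 and 0.157 m and z of bar2 in the frame of drawer_floor between -0.01 and 0.055 m and linear speed of each of stamp1, stamp2, stamp3, bar1, bar2 below 0.03 m/s and value of joint unit_drawer0 above 0.08 m), for 0.2 s.
3. the drawer is pushed shut (value of joint unit_drawer0 below 0.008 m), for 0.2 s.
4. the latch lever is swung over (value of joint latch above 0.85 rad), for 0.2 s.
At the end, for the whole second after the job is handed in: All stamps and bars lie at rest in the drawer, stamp heads in its back half, within 0.6 rad of straight; drawer shut to within 8 mm; latch lever above 0.85 rad; block in the case within 60 mm of its start; glue jar within 0.3 rad of upright (x of stamp1 in the frame of drawer_floor between -0.095 and 0.095 m and y of stamp1 in the frame of drawer_floor between -0.157 and 0.157 m and z of stamp1 in the frame of drawer_floor between -0.01 and 0.055 m and x of each of stamp1_head, stamp2_head, stamp3_head in the frame of drawer_floor above 0 m and angle between the x axis of each of stamp1, stamp2, stamp3 and the x axis of drawer_floor, either way round below 0.6 rad and x of stamp2 in the frame of drawer_floor between -0.095 and 0.095 m and y of stamp2 in the frame of drawer_floor between -0.157 and 0.157 m and z of stamp2 in the frame of drawer_floor between -0.01 and 0.055 m and x of stamp3 in the frame of drawer_floor between -0.095 and 0.095 m and y of stamp3 in the frame of drawer_floor between -0.157 and 0.157 m and z of stamp3 in the frame of drawer_floor between -0.01 and 0.055 m and x of bar1 in the frame of drawer_floor between -0.095 and 0.095 m and y of bar1 in the frame of drawer_floor between -0.157 and 0.157 m and z of bar1 in the frame of drawer_floor between -0.01 and 0.055 m and x of bar2 in the frame of drawer_floor between -0.095 and 0.095 m and y of bar2 in the frame of drawer_floor between -0.157 and 0.157 m and z of bar2 in the frame of drawer_floor between -0.01 and 0.055 m and linear speed of each of stamp1, stamp2, stamp3, bar1, bar2 below 0.03 m/s and value of joint unit_drawer0 below 0.008 m and value of joint latch above 0.85 rad and distance of block from where it was at the start of the episode below 0.06 m and z of block in the frame of case below 0.03 m and angle between glue's own z axis and vertical below 0.3 rad); the robot touches nothing.
It fails at once if the glue jar is knocked over (angle between glue's own z axis and vertical above 0.7 rad).
It fails at once if the wooden block is taken out of the case (distance of block from where it was at the start of the episode above 0.1 m).
Of stamp1, stamp2, stamp3, bar1, bar2 only 4 to 5 are there at a start; the rules pass over those that are not, and their reading is None.
At some moment in a run one of stamp1, stamp2, stamp3, bar1, bar2 may be knocked a few centimetres aside while the robot is not near it.
Once in a run the grip may slacken for a moment while it holds something.
It also fails if it takes over 208 s, if anything falls off the work surface, if the arm or the gripper's body presses on something with over 40 N, if the wrist force passes 120 N, or if a joint passes its speed limit or range.

### The arm

A 6-joint arm with a two-finger parallel gripper is mounted at the origin on the work surface. World frame = base frame: x ahead of the robot, y to its left, z up, the work surface at z = 0. Lengths are in m, angles in rad, forces in N, time in s.
With the tool pointing down it reaches from about 0.375 to 0.925 m from the base axis. Payload 5.7 kg.
Tool frame: the origin (TCP) lies at the centre of the arm's flange, where the gripper is bolted on; the fingertips stand r.tip_reach ahead of it and the grasp point (between the pads) lies 155 mm ahead of it (r.tip_reach is the distance from the TCP to the fingertips, in m); x points along the fingers, y is the direction in which the jaws open and shut, and the axes are right-handed (so a half turn about x gives the same grasp; the last joint's range is limited). The gripper opens to 85 mm and grips with 20 to 120 N. Pads are 22 mm wide; open, the fingers measure 114 mm over their backs; the gripper's body (76 mm by 85 mm) begins 54 mm behind the grasp point. The pads swing forward as they close: fully open they stand 13 mm farther back than shut.
Start: joints at [-1.283, 0.359, 1.51, -0, 1.272, -0.115], TCP at [0.235, -0.552, 0.405] pointing down, gripper open.
Joint ranges: [-2.97, 2.97], [-1.01, 2.36], [0.21, 2.38], [-0.96, 4.11], [0.2, 2.71], [-2.98, 2.98]. Speed limits (rad/s): [2.39, 2.39, 3.14, 3.14, 3.14, 3.14].

### API

Orientations are given as a unit quaternion [x, y, z, w].
In Python, from plant import r, snapshot, camera_params gives the robot as it stands.
- The arm moves only by the tool play_rows, never from a script. Its argument "steps" is a list of rows, each an object with "dp": the shift along the tool's x, y, z in m, a list of three; "spin": the turn about the tool's x in degrees. A call has exactly 8 rows; each row is the pose to reach, as a shift and turn from the pose measured when the call began, along the tool's axes at that moment; what a row does not reach only later rows make up. A row lasts 1/12 s, in which the tool goes at most 41.7 mm and 7.16 degrees, less where a joint would pass 70% of its speed; a pose out of reach is approached as far as the arm can. A call with a gripper value outside its range is refused whole. "fingers" is the finger opening in m, from 0 to 0.0854, set as the call begins (left out, the last holds). The fingers move at their own pace and stop on an object; "grip_force" is the grip in N (left out, the last holds). Time passes only in rows, so rows that repeat a pose let the fingers close, or fill a call up. It gives the time, the measured TCP pose, the force and the opening at its end, in the units of the state.
- r.state(): the state, without advancing time (a new reading comes with each control period).
- snapshot(name): name is "scene" or "top"; returns the picture (480x640x3 uint8, blue, green, red); there is no depth.
- camera_params(name): a dict with "K" (3x3 intrinsics, pixels), "xyz" and "orientation" of the camera in the world. Camera axes: x right, y down, z forward; pixel columns grow to the right and rows downward; lengths in m; the calibration is good to about 2 mm. A picture is of the moment at which its call begins. camera_params takes no time and is no camera call.
- r.job_done(): hands the job in, once; it reports no verdict.
The state is a dict: "time": time; "joint_pos": joint angles; "qd": joint speeds; "tau": joint torques, N m; "tool_pos": TCP position; "eef_rot": TCP orientation; "contact_force": force on the tool from outside, world axes, zero at the start; "wrist_torque": the same for the moment, N m; "width": finger opening in m.
Only numpy, scipy, OpenCV 4.12 (cv2) and the standard library are available. Lean on these libraries where they do the work, as an engineer would, in place of code of your own. Each camera call takes 0.05 s, during which the arm holds its last target.

## Working session

There is one attempt and no reset: what is moved stays moved. The work goes in short steps, Python scripts to look and compute and a tool call to move; the robot and the scene stay as the last step left them, time stands still between calls to the robot, and variables do not carry over. Pictures are saved under pics/ and viewed, and the job is handed in when it is done.

Besides the shell and the picture viewer there is one more tool, called after "Call:" as name(argument=value, ...), one argument or row to a line, values as JSON. play_rows: Moves the arm, as the interface text tells. Its arguments: {"type":"object","properties":{"steps":{"type":"array"},"fingers":{"type":"number"},"grip_force":{"type":"number"}},"required":["steps"]}

```bash
ls; mkdir -p pics; python3 - <<'E'
from plant import r,snapshot,camera_params
import cv2
print(r.state(), r.tip_reach)
for n in("scene","top"):
    print(n,camera_params(n)); cv2.imwrite(f"pics/{n}0.png",snapshot(n))
E
```

```text
pics
{'time': 0.0, 'joint_pos': array([-1.28309406e+00,  3.59470193e-01,  1.51145033e+00, -1.33554499e-05,
        1.27246506e+00, -1.15087133e-01]), 'qd': array([ 1.11096452e-05, -3.98558545e-04, -4.58744922e-04,  1.79957218e-03,
        2.40986493e-04,  4.93722230e-04]), 'tau': array([-2.13743049e-03, -5.27632248e+01, -2.78623563e+01, -4.74855933e-04,
        1.31113117e-02,  2.30791727e-05]), 'tool_pos': array([ 0.23508448, -0.55162943,  0.4038672 ]), 'eef_rot': array([-0.69275543, -0.14207929,  0.6928737 , -0.140817  ]), 'contact_force': array([ 0.19784143, -0.21671379,  0.0842249 ]), 'wrist_torque': array([0.01612362, 0.05127181, 0.00928708]), 'width': 0.08549702384832018} 0.1734
scene {'K': array([[478.46931772,   0.        , 306.04788615],
       [  0.        , 478.46931772, 230.05365481],
       [  0.        ,   0.        ,   1.        ]]), 'xyz': array([ 0.98597786, -0.35532452,  0.86888575]), 'orientation': array([ 0.81091722,  0.49255741, -0.15689056, -0.27420032])}
top {'K': array([[503.8980409 ,   0.        , 322.48692287],
       [  0.        , 503.8980409 , 240.56079671],
       [  0.        ,   0.        ,   1.        ]]), 'xyz': array([ 0.36278101, -0.06915776,  1.27234308]), 'orientation': array([ 0.70956663, -0.7027681 ,  0.03914637, -0.0331626 ])}
```

View pics/scene0.png

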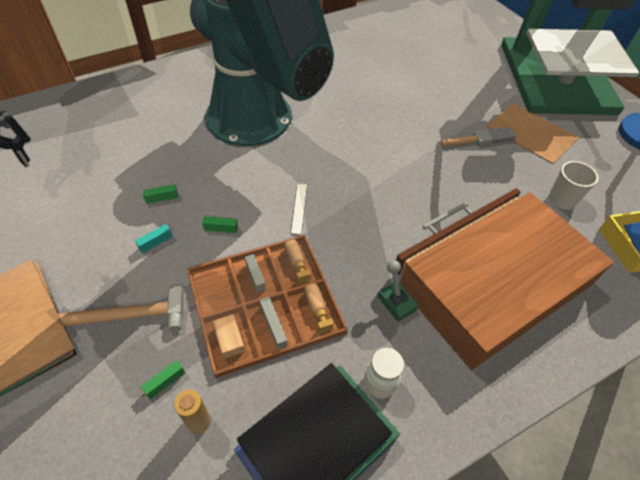

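View pics/top0.png

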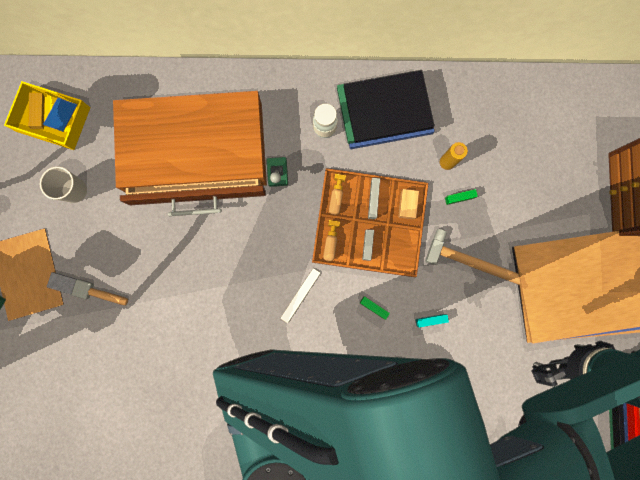

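```bash
cat > h.py <<'E'
import numpy as np,cv2
from scipy.spatial.transform import Rotation as Rt
from plant import r,snapshot,camera_params
def w2p(n,P):
    c=camera_params(n);R=Rt.from_quat(c['orientation']).as_matrix()
    q=(np.atleast_2d(P)-c['xyz'])@R; q=q@c['K'].T
    return q[:,:2]/q[:,2:]
def p2w(n,uv,z):
    c=camera_params(n);R=Rt.from_quat(c['orientation']).as_matrix()
    uv=np.atleast_2d(np.array(uv,float)); d=np.c_[uv,np.ones(len(uv))]@np.linalg.inv(c['K']).T@R.T
    t=(z-c['xyz'][2])/d[:,2]; return c['xyz']+d*t[:,None]
def st():
    s=r.state(); R=Rt.from_quat(s['eef_rot']).as_matrix()
    return s,s['tool_pos'],R
def shot(n,name,box=None,k=1,draw=[]):
    im=snapshot(n)
    for P in draw:
        for u in w2p(n,P): cv2.circle(im,tuple(int(round(a)) for a in u),2,(255,0,255),-1)
    if box: x0,y0,x1,y1=box; im=im[y0:y1,x0:x1]
    im=cv2.resize(im,None,fx=k,fy=k,interpolation=cv2.INTER_CUBIC); cv2.imwrite(f'pics/{name}.png',im)
def go(target,yaw=None):
    """grasp-point target world (x,y,z) -> dp for tool; yaw = desired jaw(tool y) direction angle mod pi"""
    s,p,R=st(); g=p+R[:,0]*0.155
    dp=R.T@(np.array(target)-g)
    out=[s['time'],'g',g.round(4),'dp',dp.round(4)]
    jy=np.arctan2(R[1,1],R[0,1]); out+=['jaw',np.degrees(jy).round(1)]
    if yaw is not None:
        d=(yaw-jy+np.pi/2)%np.pi-np.pi/2
        # sign: spin about tool x (down) 
        out+=['spin',np.degrees(d*np.sign(R[2,0])).round(2)]
    out+=['F',s['contact_force'].round(1),'w',round(s['width'],4),'q6',s['joint_pos'][5].round(2),'tilt',np.degrees(np.arccos(-R[2,0])).round(2)]
    print(*out)
E
python3 - <<'E'
from h import *
im=cv2.imread('pics/top0.png')
cv2.imwrite('pics/tc1.png',cv2.resize(im[150:300,280:460],None,fx=4,fy=4,interpolation=cv2.INTER_CUBIC))
cv2.imwrite('pics/tc2.png',cv2.resize(im[80:230,100:300],None,fx=4,fy=4,interpolation=cv2.INTER_CUBIC))
im=cv2.imread('pics/scene0.png')
cv2.imwrite('pics/sc1.png',cv2.resize(im[180:380,180:420],None,fx=3,fy=3,interpolation=cv2.INTER_CUBIC))
E
```

```text
(no output)
```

View pics/tc1.png

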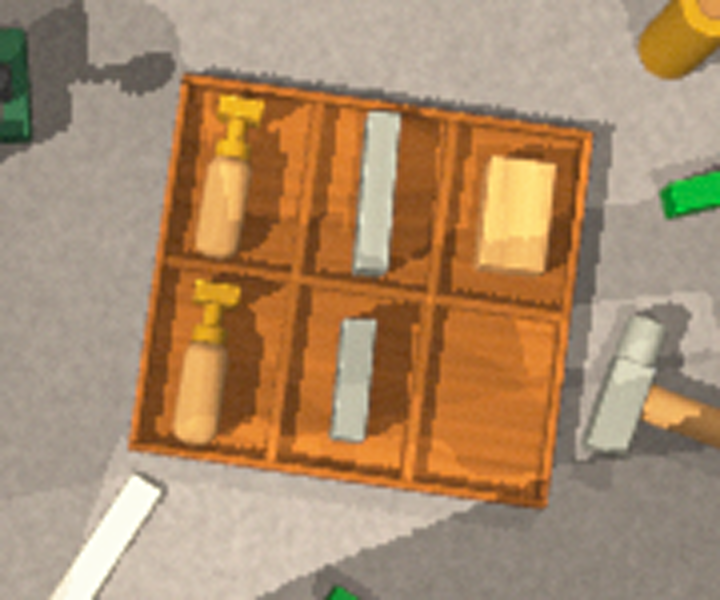

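View pics/tc2.png

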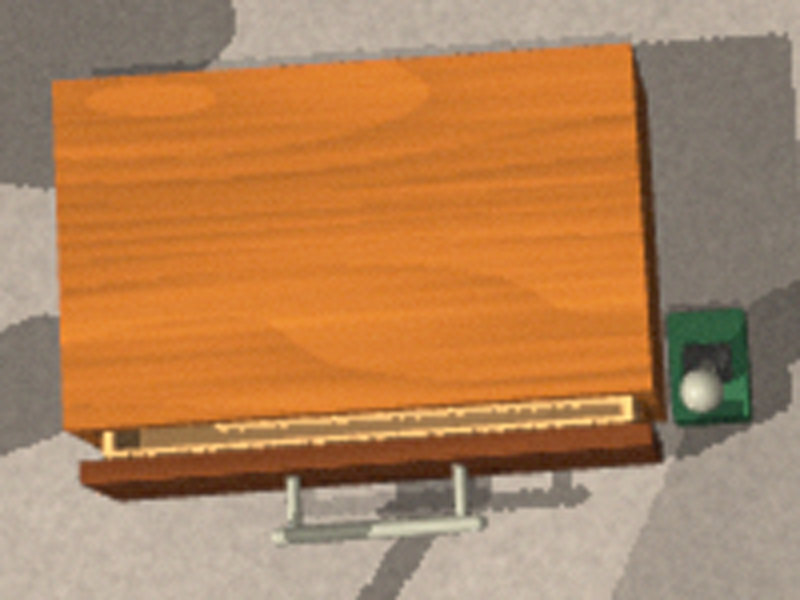

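View pics/sc1.png

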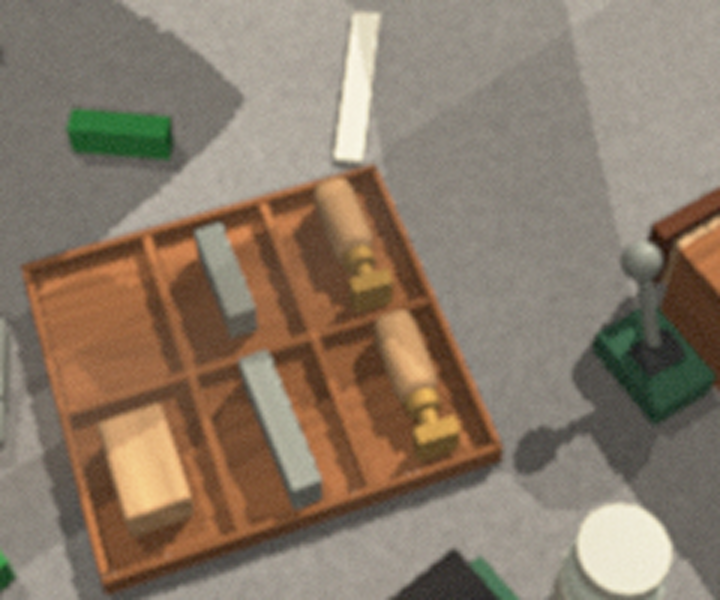

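```bash
python3 - <<'E'
from h import *
a=lambda L,o:[(x/4+o[0],y/4+o[1]) for x,y in L]
o1=(280,150);o2=(100,80)
C=p2w('top',a([(52,80),(630,44),(652,392),(65,430)],o2),.09)
print('cab',C.round(3)); print(np.degrees(np.arctan2(*(C[0]-C[1])[:2][::-1])),np.degrees(np.arctan2(*(C[0]-C[3])[:2][::-1])),C.mean(0), np.linalg.norm(C[0]-C[1]),np.linalg.norm(C[0]-C[3]))
H=p2w('top',a([(275,538),(485,523)],o2),.052);print('handle',H.round(4),H.mean(0),np.degrees(np.arctan2(*(H[0]-H[1])[:2][::-1])))
print('ball',p2w('top',a([(700,391)],o2),.022+.08*np.cos(.5)))
K=p2w('top',a([(185,75),(595,130),(548,505),(130,450)],o1),.019)
print('case',K.round(3),K.mean(0),np.degrees(np.arctan2(*(K[0]-K[1])[:2][::-1])),np.degrees(np.arctan2(*(K[0]-K[3])[:2][::-1])))
print('st A head/handle end',p2w('top',a([(242,100),(220,252)],o1),.034).round(4))
print('st B',p2w('top',a([(217,287),(195,435)],o1),.034).round(4))
for n,q in (('bar100',[(368,112),(401,114),(386,265),(355,262)]),('bar75',[(344,319),(377,320),(363,440),(332,436)])):
    B=p2w('top',a(q,o1),.036);print(n,B.mean(0).round(4),B.round(4).tolist(),np.degrees(np.arctan2(*(B[0]+B[1]-B[2]-B[3])[:2][::-1])))
print('blk',p2w('top',a([(515,215)],o1),.036)); print('glue',p2w('top',[(325,116)],.1))
go([.5,0,.2],np.pi/2)
E
```

```text
cab [[0.821 0.431 0.09 ]
 [0.848 0.083 0.09 ]
 [0.633 0.065 0.09 ]
 [0.606 0.413 0.09 ]]
94.43784530702972 4.9886453152651855 [0.72692584 0.24778737 0.09      ] 0.3496626971391338 0.2157228986134186
handle [[0.5483 0.2969 0.052 ]
 [0.5589 0.1693 0.052 ]] [0.55358187 0.23309496 0.052     ] 94.75377672843477
ball [[0.63329629 0.03593291 0.0922066 ]]
case [[ 0.675 -0.087  0.019]
 [ 0.642 -0.347  0.019]
 [ 0.405 -0.315  0.019]
 [ 0.436 -0.055  0.019]] [ 0.53950433 -0.20103398  0.019     ] 82.85791413133548 -7.6968433022561795
st A head/handle end [[ 0.6555 -0.1227  0.034 ]
 [ 0.5591 -0.1095  0.034 ]]
st B [[ 0.5372 -0.1078  0.034 ]
 [ 0.4451 -0.0949  0.034 ]]
bar100 [ 0.6002 -0.2073  0.036 ] [[0.6483, -0.2014, 0.036], [0.6472, -0.2221, 0.036], [0.5517, -0.2125, 0.036], [0.5534, -0.1933, 0.036]] -5.316502233391915
bar75 [ 0.4808 -0.1926  0.036 ] [[0.5177, -0.1865, 0.036], [0.5173, -0.2069, 0.036], [0.4429, -0.1982, 0.036], [0.4452, -0.1791, 0.036]] -6.2409320020168915
blk [[ 0.58402722 -0.29291541  0.036     ]]
glue [[ 0.78373265 -0.08181395  0.1       ]]
0.1 g [ 0.235  -0.5514  0.2489] dp [ 0.0497 -0.4033 -0.4599] jaw -66.9 spin 23.08 F [ 0.6 -0.4 -0.1] w 0.0854 q6 -0.12 tilt 0.1
```

```bash
cat >> h.py <<'E'
def plan(wps,cap=.3):
    """wps: list of (x,y,z,yaw or None). prints per-call dp, spin (tool frame at each call's start)"""
    s,p,R=st(); g=p+R[:,0]*.155; jy=np.arctan2(R[1,1],R[0,1])
    print('t',round(s['time'],2),'g',g.round(4),'jaw',np.degrees(jy).round(1),'F',s['contact_force'].round(1),'w',round(s['width'],4),'q',s['joint_pos'].round(2))
    for x,y,z,yaw in wps:
        T=np.array([x,y,z]); d=0 if yaw is None else (yaw-jy+np.pi/2)%np.pi-np.pi/2
        n=max(1,int(np.ceil(np.linalg.norm(T-g)/cap)),int(np.ceil(abs(np.degrees(d))/52)))
        for k in range(n):
            v=R.T@((T-g)/n if k==0 else step) if 0 else R.T@((T-g)/(n-k))
            sp=-np.degrees(d/n); print('  dp',v.round(4).tolist(),'spin',round(sp,1))
            g=g+R@v; R=R@Rt.from_rotvec([np.radians(sp),0,0]).as_matrix(); jy=jy+d/n
        print(' ->',(x,y,z))
D=np.radians
E
python3 - <<'E'
from h import *
plan([(.5536,.233,.13,D(4.7)),(.5536,.233,.053,None)])
E
```

```text
t 0.1 g [ 0.235  -0.5514  0.2489] jaw -66.9 F [ 0.6 -0.4 -0.1] w 0.0854 q [-1.28  0.36  1.51 -0.    1.27 -0.12]
  dp [0.04, -0.1989, -0.2002] spin -23.9
  dp [0.04, -0.1008, -0.2635] spin -23.9
  dp [0.04, 0.0145, -0.2818] spin -23.9
 -> (0.5536, 0.233, 0.13)
  dp [0.077, 0.0, 0.0001] spin -0.0
 -> (0.5536, 0.233, 0.053)
```

Call:
play_rows(
  steps=[
    {"dp": [0.01, -0.035, -0.035], "spin": -4},
    {"dp": [0.015, -0.06, -0.06], "spin": -8},
    {"dp": [0.02, -0.09, -0.09], "spin": -12},
    {"dp": [0.025, -0.12, -0.12], "spin": -16},
    {"dp": [0.03, -0.15, -0.15], "spin": -20},
    {"dp": [0.035, -0.175, -0.175], "spin": -22},
    {"dp": [0.04, -0.199, -0.2], "spin": -23.9},
    {"dp": [0.04, -0.199, -0.2], "spin": -23.9},
  ],
  fingers=0.032,
  grip_force=60,
)

```text
time: 0.77
tool_pos: [0.3412, -0.2841, 0.3628]
eef_rot: [0.648, 0.286, -0.648, 0.281]
contact_force: [0.0, 1.6, 0.1]
width: 0.0319
```

Call:
play_rows(
  steps=[
    {"dp": [0.01, -0.015, -0.04], "spin": -4},
    {"dp": [0.015, -0.03, -0.08], "spin": -8},
    {"dp": [0.02, -0.045, -0.12], "spin": -12},
    {"dp": [0.025, -0.06, -0.16], "spin": -16},
    {"dp": [0.03, -0.075, -0.2], "spin": -20},
    {"dp": [0.035, -0.09, -0.235], "spin": -22},
    {"dp": [0.04, -0.101, -0.2635], "spin": -23.9},
    {"dp": [0.04, -0.101, -0.2635], "spin": -23.9},
  ],
)

```text
time: 1.43
tool_pos: [0.447, -0.0164, 0.3238]
eef_rot: [0.575, 0.417, -0.572, 0.41]
contact_force: [-0.1, -0.3, 0.4]
width: 0.0323
```

Call:
play_rows(
  steps=[
    {"dp": [0.01, 0.002, -0.04], "spin": -4},
    {"dp": [0.015, 0.004, -0.08], "spin": -8},
    {"dp": [0.02, 0.006, -0.12], "spin": -12},
    {"dp": [0.025, 0.008, -0.16], "spin": -16},
    {"dp": [0.03, 0.01, -0.2], "spin": -20},
    {"dp": [0.035, 0.012, -0.24], "spin": -22},
    {"dp": [0.04, 0.0145, -0.282], "spin": -23.9},
    {"dp": [0.04, 0.0145, -0.282], "spin": -23.9},
  ],
)

```text
time: 2.1
tool_pos: [0.5528, 0.2521, 0.2857]
eef_rot: [0.478, 0.527, -0.471, 0.521]
contact_force: [1.3, -0.6, -0.6]
width: 0.0318
```

```bash
python3 - <<'E'
from h import *
shot('top','t1',(80,70,340,290),3)
shot('scene','s1',(330,130,640,370),2.5)
plan([(.5536,.233,.13,D(4.7)),(.5536,.233,.053,None)])
E
```

```text
t 2.2 g [0.5499 0.2492 0.1306] jaw 5.6 F [-0.6 -0.2 -1.1] w 0.0317 q [0.31 0.49 1.63 0.01 1.02 0.2 ]
  dp [0.0004, 0.0021, 0.0165] spin 0.9
 -> (0.5536, 0.233, 0.13)
  dp [0.077, 0.0002, 0.0008] spin -0.0
 -> (0.5536, 0.233, 0.053)
```

View pics/t1.png

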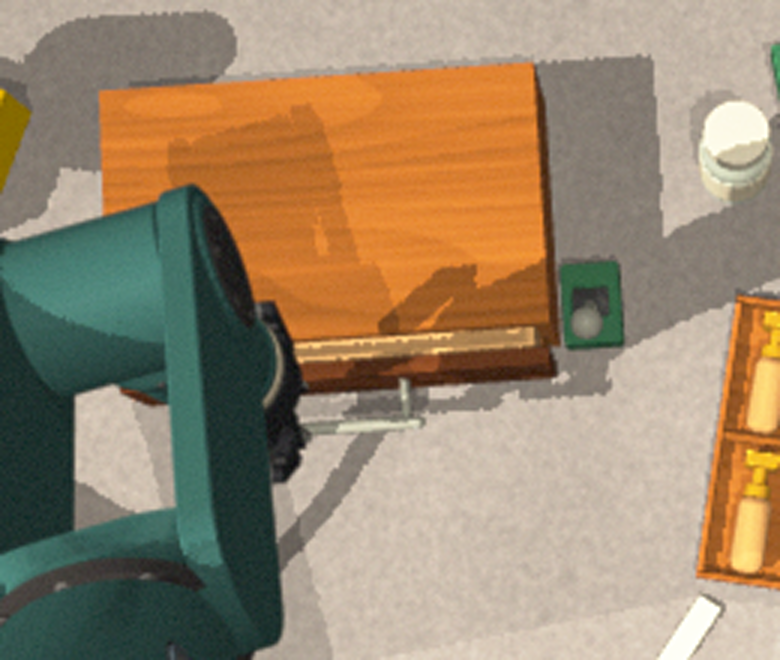

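View pics/s1.png

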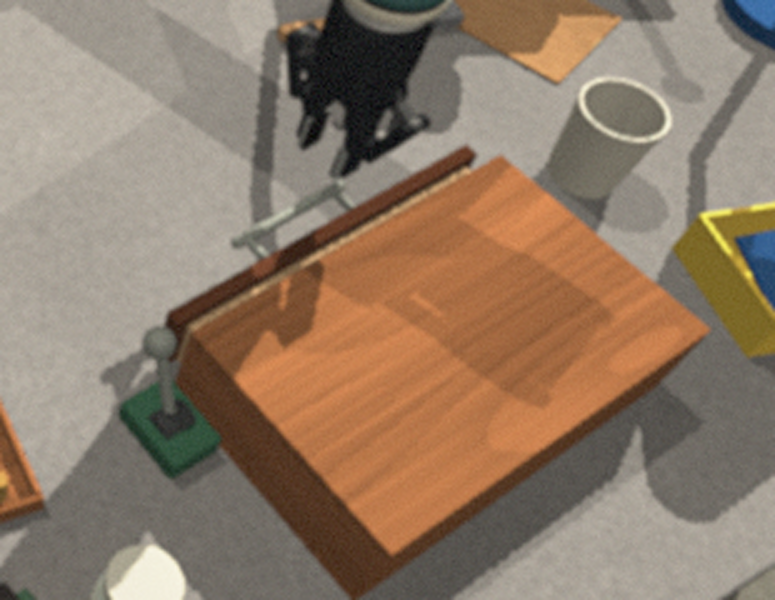

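Call:
play_rows(
  steps=[
    {"dp": [0, 0.001, 0.008], "spin": 0.5},
    {"dp": [0, 0.002, 0.0165], "spin": 0.9},
    {"dp": [0.01, 0.002, 0.0165], "spin": 0.9},
    {"dp": [0.03, 0.002, 0.0165], "spin": 0.9},
    {"dp": [0.05, 0.002, 0.0165], "spin": 0.9},
    {"dp": [0.07, 0.002, 0.0165], "spin": 0.9},
    {"dp": [0.077, 0.002, 0.0165], "spin": 0.9},
    {"dp": [0.077, 0.002, 0.0165], "spin": 0.9},
  ],
)

```text
time: 2.87
tool_pos: [0.555, 0.2306, 0.2087]
eef_rot: [0.482, 0.522, -0.477, 0.517]
contact_force: [-0.1, 0.2, 0.5]
width: 0.0319
```

Call:
play_rows(
  steps=[
    {"dp": [0, 0, 0]},
    {"dp": [0, 0, 0]},
    {"dp": [0, 0, 0]},
    {"dp": [0, 0, 0]},
    {"dp": [0, 0, 0]},
    {"dp": [0, 0, 0]},
    {"dp": [0, 0, 0]},
    {"dp": [0, 0, 0]},
  ],
  fingers=0.0,
)

```text
$.steps[0]: bad value
```

```bash
python3 - <<'E'
from h import *
s,p,R=st();g=p+R[:,0]*.155
T=g-np.array([np.cos(D(4.7)),np.sin(D(4.7)),0])*.145
plan([(*T,None)]);print(T)
E
```

```text
t 2.87 g [0.555  0.2321 0.0537] jaw 4.6 F [-0.1  0.2  0.5] w 0.0319 q [0.28 0.59 1.69 0.01 0.86 0.19]
  dp [-0.0001, -0.145, 0.0004] spin -0.0
 -> (np.float64(0.41044188076671295), np.float64(0.22026416871625862), np.float64(0.05369959931585411))
[0.41044188 0.22026417 0.0536996 ]
```

Call:
play_rows(
  steps=[
    {"dp": [0, 0, 0], "spin": 0},
    {"dp": [0, 0, 0], "spin": 0},
    {"dp": [0, 0, 0], "spin": 0},
    {"dp": [0, 0, 0], "spin": 0},
    {"dp": [0, 0, 0], "spin": 0},
    {"dp": [0, 0, 0], "spin": 0},
    {"dp": [0, 0, 0], "spin": 0},
    {"dp": [0, 0, 0], "spin": 0},
  ],
  fingers=0.0,
)

```text
time: 3.53
tool_pos: [0.5552, 0.2296, 0.209]
eef_rot: [0.482, 0.521, -0.477, 0.518]
contact_force: [1.9, -6.7, 3.3]
width: 0.0084
```

Call:
play_rows(
  steps=[
    {"dp": [0, -0.01, 0], "spin": 0},
    {"dp": [0, -0.02, 0], "spin": 0},
    {"dp": [0, -0.03, 0], "spin": 0},
    {"dp": [0, -0.04, 0], "spin": 0},
    {"dp": [0, -0.05, 0], "spin": 0},
    {"dp": [0, -0.06, 0], "spin": 0},
    {"dp": [0, -0.07, 0], "spin": 0},
    {"dp": [0, -0.07, 0], "spin": 0},
  ],
)

```text
time: 4.2
tool_pos: [0.4824, 0.2236, 0.209]
eef_rot: [0.481, 0.522, -0.478, 0.517]
contact_force: [-1.0, -3.9, 3.0]
width: 0.0089
```

Call:
play_rows(
  steps=[
    {"dp": [0, -0.01, 0], "spin": 0},
    {"dp": [0, -0.02, 0], "spin": 0},
    {"dp": [0, -0.03, 0], "spin": 0},
    {"dp": [0, -0.04, 0], "spin": 0},
    {"dp": [0, -0.05, 0], "spin": 0},
    {"dp": [0, -0.06, 0], "spin": 0},
    {"dp": [0, -0.068, 0], "spin": 0},
    {"dp": [0, -0.07, 0], "spin": 0},
  ],
)

```text
time: 4.87
tool_pos: [0.4126, 0.2179, 0.2091]
eef_rot: [0.481, 0.522, -0.477, 0.518]
contact_force: [10.2, -6.0, -12.7]
width: 0.0092
```

```bash
python3 - <<'E'
from h import *
go([.41,.22,.0537])
shot('top','t2',(80,70,340,290),3)
E
```

```text
4.8667 g [0.4126 0.219  0.0541] dp [ 0.0004 -0.0025 -0.0012] jaw 4.7 F [ 10.2  -6.  -12.7] w 0.0092 q6 0.25 tilt 0.41
```

View pics/t2.png

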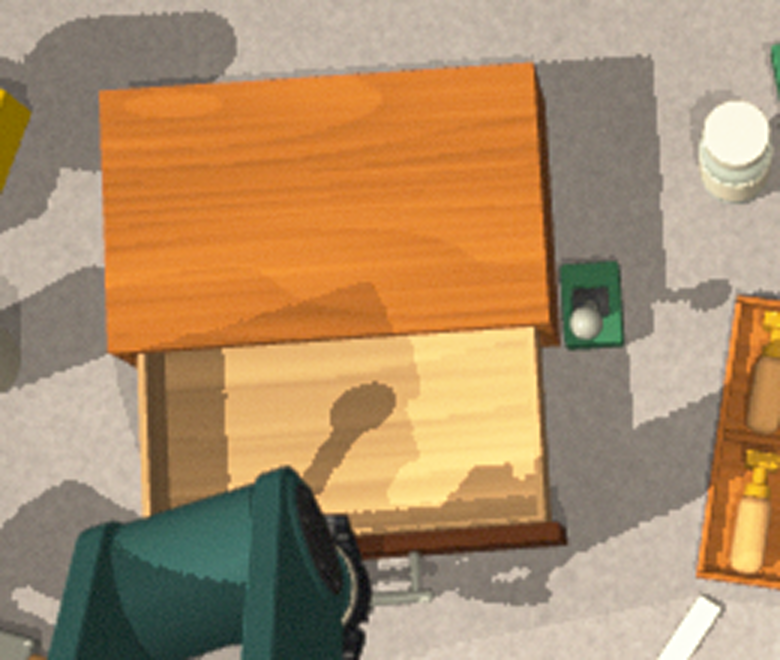

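Call:
play_rows(
  steps=[
    {"dp": [0, 0, 0], "spin": 0},
    {"dp": [0, 0, 0], "spin": 0},
    {"dp": [0, 0, 0], "spin": 0},
    {"dp": [-0.02, 0, 0], "spin": 0},
    {"dp": [-0.05, 0, 0], "spin": 0},
    {"dp": [-0.08, 0, 0], "spin": 0},
    {"dp": [-0.105, 0, 0], "spin": 0},
    {"dp": [-0.105, 0, 0], "spin": 0},
  ],
  fingers=0.034,
)

```text
time: 5.58
tool_pos: [0.4142, 0.2181, 0.3185]
eef_rot: [0.484, 0.521, -0.475, 0.519]
contact_force: [0.2, 0.1, 0.5]
width: 0.0341
```

```bash
python3 - <<'E'
from h import *
u=np.array([np.cos(D(4.7)),np.sin(D(4.7)),0]);v=np.array([-u[1],u[0],0])
fc=np.array([.548,.2335,.022])
pts=[fc+a*u+b*v+np.array([0,0,h]) for a,b,h in [(-.0925,-.154,.046),(.0575,-.154,.046),(.0575,.154,.046),(.05,-.154,.068)]]
print(w2p('top',pts),'obs inner corner',540/3+80,524/3+70)
# compare with observed: front right inner wall top and cabinet edge
print(p2w('top',[(80+538/3,70+515/3),(80+535/3,70+335/3)],.068))
shot('top','t3',(80,70,340,290),3,[np.array(pts)])
stt=lambda c,yaw:c
plan([(.50,.05,.16,None),(.599,-.1175,.10,D(82.3)),(.599,-.1175,.026,None)])
E
```

```text
[[259.32135793 247.41692495]
 [255.6058316  186.00326618]
 [128.23227514 194.89104099]
 [254.65587049 187.15536156]] obs inner corner 260.0 244.66666666666666
[[0.48227814 0.07271388 0.068     ]
 [0.62870458 0.07835527 0.068     ]]
t 5.63 g [0.4143 0.2193 0.1616] jaw 4.7 F [-0.3  0.7 -0.6] w 0.0341 q [0.33 0.28 1.9  0.01 0.96 0.25]
  dp [0.0004, 0.0716, 0.1757] spin -0.0
 -> (0.5, 0.05, 0.16)
  dp [0.0294, 0.0424, 0.0878] spin -38.8
  dp [0.0294, -0.022, 0.0949] spin -38.8
 -> (0.599, -0.1175, 0.1)
  dp [0.074, -0.0007, -0.0003] spin -0.0
 -> (0.599, -0.1175, 0.026)
```

View pics/t3.png

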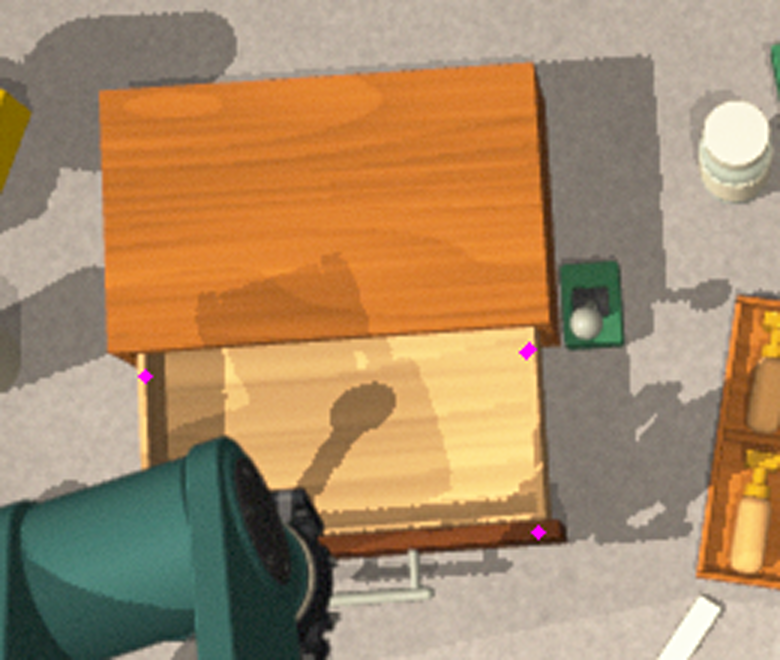

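Call:
play_rows(
  steps=[
    {"dp": [0, 0.015, 0.035], "spin": 0},
    {"dp": [0, 0.03, 0.07], "spin": 0},
    {"dp": [0, 0.045, 0.11], "spin": 0},
    {"dp": [0, 0.06, 0.15], "spin": 0},
    {"dp": [0, 0.072, 0.176], "spin": 0},
    {"dp": [0, 0.072, 0.176], "spin": -5},
    {"dp": [0, 0.072, 0.176], "spin": -10},
    {"dp": [0, 0.072, 0.176], "spin": -10},
  ],
  fingers=0.039,
)

```text
time: 6.3
tool_pos: [0.4993, 0.0476, 0.3141]
eef_rot: [0.435, 0.561, -0.428, 0.559]
contact_force: [-0.2, 0.6, 0.3]
width: 0.039
```

```bash
python3 - <<'E'
from h import *
plan([(.599,-.1175,.10,D(82.3))])
E
```

```text
t 6.3 g [0.4997 0.0492 0.1591] jaw 14.7 F [-0.2  0.6  0.3] w 0.039 q [-0.05  0.33  1.83  0.01  0.99 -0.31]
  dp [0.0288, 0.0267, 0.0935] spin -33.8
  dp [0.0288, -0.0298, 0.0926] spin -33.8
 -> (0.599, -0.1175, 0.1)
```

Call:
play_rows(
  steps=[
    {"dp": [0, 0.005, 0.02], "spin": -6},
    {"dp": [0.005, 0.01, 0.04], "spin": -12},
    {"dp": [0.01, 0.015, 0.06], "spin": -18},
    {"dp": [0.015, 0.02, 0.08], "spin": -24},
    {"dp": [0.02, 0.027, 0.0935], "spin": -30},
    {"dp": [0.029, 0.027, 0.0935], "spin": -33.8},
    {"dp": [0.029, 0.027, 0.0935], "spin": -33.8},
    {"dp": [0.029, 0.027, 0.0935], "spin": -33.8},
  ],
)

```text
time: 6.97
tool_pos: [0.5483, -0.035, 0.2832]
eef_rot: [0.255, 0.662, -0.248, 0.659]
contact_force: [-0.4, -0.2, -0.2]
width: 0.0391
```

Call:
play_rows(
  steps=[
    {"dp": [0, -0.006, 0.02], "spin": -6},
    {"dp": [0.005, -0.012, 0.04], "spin": -12},
    {"dp": [0.01, -0.018, 0.06], "spin": -18},
    {"dp": [0.015, -0.024, 0.08], "spin": -24},
    {"dp": [0.02, -0.03, 0.0926], "spin": -30},
    {"dp": [0.029, -0.03, 0.0926], "spin": -33.8},
    {"dp": [0.029, -0.03, 0.0926], "spin": -33.8},
    {"dp": [0.029, -0.03, 0.0926], "spin": -33.8},
  ],
)

```text
time: 7.63
tool_pos: [0.5968, -0.1178, 0.2529]
eef_rot: [0.054, 0.707, -0.046, 0.704]
contact_force: [0.0, 1.0, 0.6]
width: 0.039
```

```bash
python3 - <<'E'
from h import *
plan([(.598,-.1175,.026,D(82.3))])
s,p,R=st();g=p+R[:,0]*.155
shot('scene','s3',(180,180,420,380),3)
shot('top','t4',(280,150,460,300),4)
E
```

```text
t 7.63 g [ 0.5964 -0.116   0.0979] jaw 81.9 F [0.  1.  0.6] w 0.039 q [-0.31  0.54  1.64  0.01  0.97 -1.75]
  dp [0.0719, -0.0021, 0.0021] spin -0.4
 -> (0.598, -0.1175, 0.026)
```

View pics/s3.png

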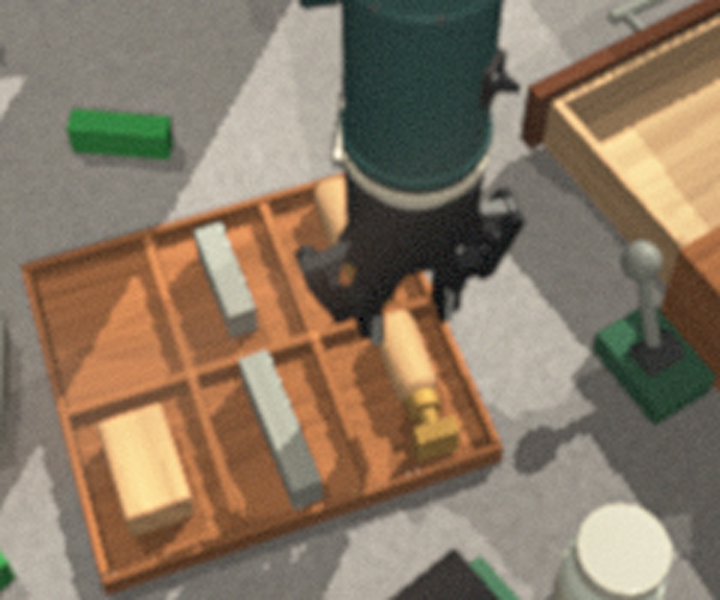

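Call:
play_rows(
  steps=[
    {"dp": [0.0, -0.002, 0.002], "spin": 0},
    {"dp": [0.015, -0.002, 0.002], "spin": 0},
    {"dp": [0.03, -0.002, 0.002], "spin": 0},
    {"dp": [0.045, -0.002, 0.002], "spin": 0},
    {"dp": [0.055, -0.002, 0.002], "spin": 0},
    {"dp": [0.063, -0.002, 0.002], "spin": 0},
    {"dp": [0.069, -0.002, 0.002], "spin": 0},
    {"dp": [0.07, -0.002, 0.002], "spin": 0},
  ],
)

```text
time: 8.4
tool_pos: [0.5986, -0.1191, 0.1828]
eef_rot: [0.053, 0.706, -0.045, 0.704]
contact_force: [-0.4, 0.1, 0.7]
width: 0.0393
```

Call:
play_rows(
  steps=[
    {"dp": [0, 0, 0], "spin": 0},
    {"dp": [0, 0, 0], "spin": 0},
    {"dp": [0, 0, 0], "spin": 0},
    {"dp": [0, 0, 0], "spin": 0},
    {"dp": [0, 0, 0], "spin": 0},
    {"dp": [0, 0, 0], "spin": 0},
    {"dp": [0, 0, 0], "spin": 0},
    {"dp": [0, 0, 0], "spin": 0},
  ],
  fingers=0.0,
  grip_force=60,
)

```text
time: 9.07
tool_pos: [0.5987, -0.1191, 0.1831]
eef_rot: [0.053, 0.706, -0.045, 0.704]
contact_force: [-0.2, -0.3, 2.7]
width: 0.0273
```

Call:
play_rows(
  steps=[
    {"dp": [-0.01, 0, 0], "spin": 0},
    {"dp": [-0.03, 0, 0], "spin": 0},
    {"dp": [-0.05, 0, 0], "spin": 0},
    {"dp": [-0.07, 0, 0], "spin": 0},
    {"dp": [-0.09, 0, 0], "spin": 0},
    {"dp": [-0.11, 0, 0], "spin": 0},
    {"dp": [-0.13, 0, 0], "spin": 0},
    {"dp": [-0.13, 0, 0], "spin": 0},
  ],
)

```text
time: 9.73
tool_pos: [0.6003, -0.121, 0.3178]
eef_rot: [0.053, 0.704, -0.046, 0.707]
contact_force: [1.0, -1.1, -0.9]
width: 0.027
```

```bash
cat >> h.py <<'E'
fc=np.array([.552,.232,.022]);U=np.array([np.cos(D(4.7)),np.sin(D(4.7)),0]);V=np.array([-U[1],U[0],0])
def slot(x,y,z): 
    q=fc+x*U+y*V; return (q[0],q[1],z)
E
python3 - <<'E'
from h import *
# grasp is ~ -10mm on stamp; stamp centre at -.022
a=slot(-.032,-.105,.15);b=slot(-.032,-.105,.046)
plan([(.52,-.02,.16,None),(*a,D(94.7)),(*b,None)])
shot('scene','s4',(180,180,420,380),3)
E
```

```text
t 9.73 g [ 0.6011 -0.1196  0.1628] jaw 82.0 F [ 1.  -1.1 -0.9] w 0.027 q [-0.32  0.46  1.58  0.01  1.1  -1.75]
  dp [0.0033, 0.0873, -0.0943] spin -0.0
 -> (0.52, -0.02, 0.16)
  dp [0.0114, 0.1444, -0.0116] spin -12.7
 -> (np.float64(0.5287111470279772), np.float64(0.12473104210794486), 0.15)
  dp [0.104, -0.0009, -0.0006] spin -0.0
 -> (np.float64(0.5287111470279772), np.float64(0.12473104210794486), 0.046)
```

View pics/s4.png

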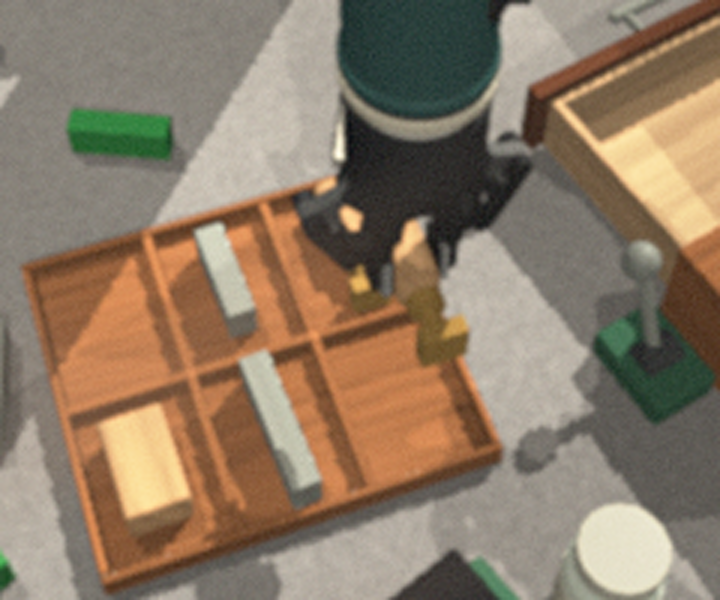

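Call:
play_rows(
  steps=[
    {"dp": [0, 0.01, -0.012], "spin": 0},
    {"dp": [0, 0.03, -0.03], "spin": 0},
    {"dp": [0, 0.045, -0.05], "spin": 0},
    {"dp": [0, 0.06, -0.07], "spin": 0},
    {"dp": [0.003, 0.075, -0.085], "spin": 0},
    {"dp": [0.003, 0.087, -0.094], "spin": 0},
    {"dp": [0.003, 0.087, -0.094], "spin": 0},
    {"dp": [0.003, 0.087, -0.094], "spin": 0},
  ],
)

```text
time: 10.45
tool_pos: [0.5188, -0.0211, 0.3132]
eef_rot: [0.052, 0.705, -0.045, 0.706]
contact_force: [0.3, -0.0, -0.6]
width: 0.027
```

Call:
play_rows(
  steps=[
    {"dp": [0, 0.015, -0.002], "spin": -2},
    {"dp": [0, 0.04, -0.004], "spin": -4},
    {"dp": [0, 0.065, -0.006], "spin": -6},
    {"dp": [0.0, 0.09, -0.008], "spin": -9},
    {"dp": [0.0, 0.115, -0.01], "spin": -11},
    {"dp": [0.0, 0.135, -0.012], "spin": -12.7},
    {"dp": [0.0, 0.144, -0.012], "spin": -12.7},
    {"dp": [0.0, 0.144, -0.012], "spin": -12.7},
  ],
)

```text
time: 11.12
tool_pos: [0.528, 0.1241, 0.3146]
eef_rot: [-0.026, 0.705, 0.033, 0.708]
contact_force: [-0.4, -0.5, -0.7]
width: 0.0267
```

```bash
python3 - <<'E'
from h import *
plan([(*slot(-.032,-.105,.047),D(94.7))])
shot('scene','s5',(300,130,620,370),2.5)
shot('top','t5',(80,70,400,310),2.5)
E
```

```text
t 11.12 g [0.5287 0.1257 0.1596] jaw 94.8 F [-0.4 -0.5 -0.7] w 0.0267 q [ 0.1   0.38  1.74  0.01  1.02 -1.56]
  dp [0.1126, -0.002, -0.0006] spin 0.1
 -> (np.float64(0.5287111470279772), np.float64(0.12473104210794486), 0.047)
```

View pics/s5.png

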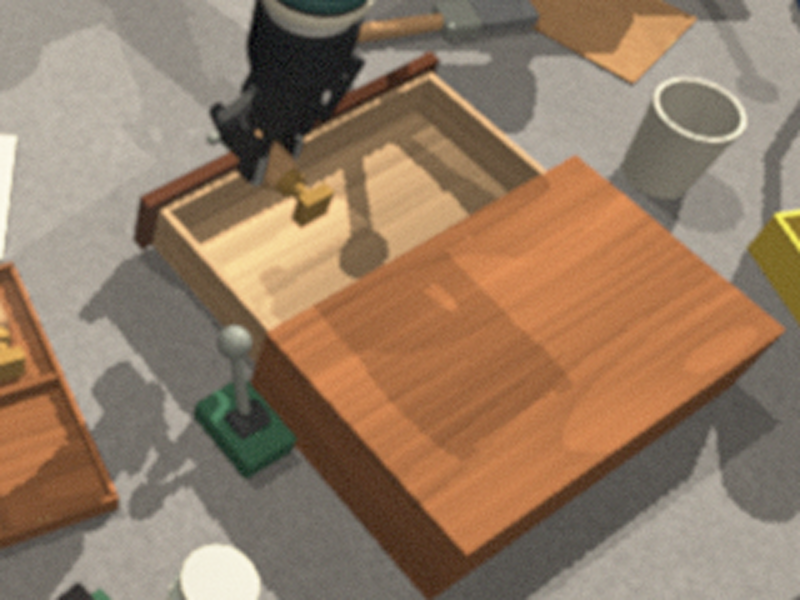

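View pics/t5.png

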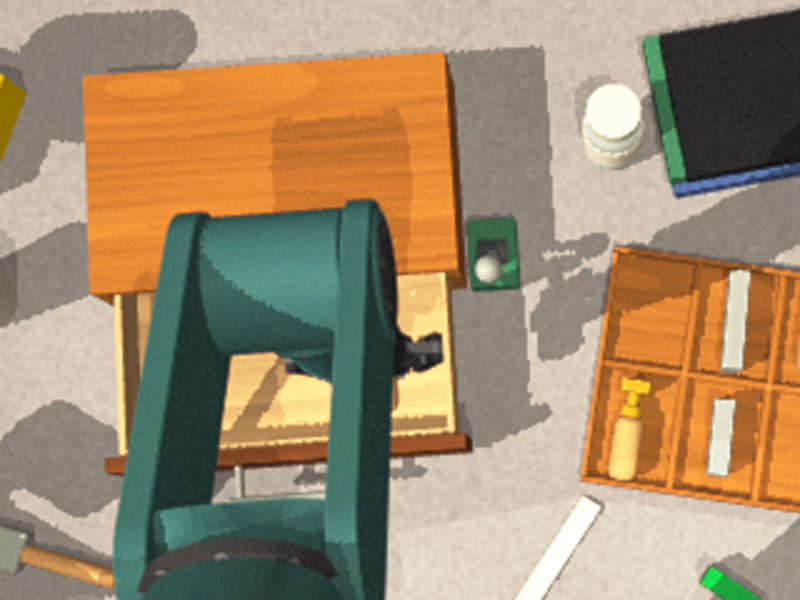

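Call:
play_rows(
  steps=[
    {"dp": [0.01, 0, 0], "spin": 0},
    {"dp": [0.03, -0.002, 0], "spin": 0},
    {"dp": [0.05, -0.002, 0], "spin": 0},
    {"dp": [0.07, -0.002, 0], "spin": 0},
    {"dp": [0.09, -0.002, 0], "spin": 0},
    {"dp": [0.102, -0.002, 0], "spin": 0},
    {"dp": [0.11, -0.002, 0], "spin": 0},
    {"dp": [0.112, -0.002, 0], "spin": 0},
  ],
)

```text
time: 11.88
tool_pos: [0.5274, 0.1203, 0.2006]
eef_rot: [-0.026, 0.706, 0.032, 0.707]
contact_force: [0.1, 0.0, -1.6]
width: 0.027
```

Call:
play_rows(
  steps=[
    {"dp": [0, 0, 0], "spin": 0},
    {"dp": [0, 0, 0], "spin": 0},
    {"dp": [0, 0, 0], "spin": 0},
    {"dp": [0, 0, 0], "spin": 0},
    {"dp": [-0.01, 0, 0], "spin": 0},
    {"dp": [-0.035, 0, 0], "spin": 0},
    {"dp": [-0.06, 0, 0], "spin": 0},
    {"dp": [-0.07, 0, 0], "spin": 0},
  ],
  fingers=0.042,
)

```text
time: 12.55
tool_pos: [0.5284, 0.12, 0.2744]
eef_rot: [-0.026, 0.704, 0.032, 0.709]
contact_force: [0.5, -0.5, 0.5]
width: 0.0419
```

```bash
python3 - <<'E'
from h import *
# stamp B center (.491,-.1014) grasp at -10mm: (.481,-.100); shift 3mm -> (.4806,-.103)
plan([(.50,.11,.16,None),(.481,-.103,.09,D(82.2)),(.481,-.103,.028,None)])
shot('scene','s6',(300,130,620,370),2.5)
E
```

```text
t 12.55 g [0.5293 0.1213 0.1194] jaw 94.7 F [ 0.5 -0.5  0.5] w 0.0419 q [ 0.09  0.43  1.78  0.01  0.93 -1.57]
  dp [-0.0409, -0.0086, -0.0299] spin -0.0
 -> (0.5, 0.11, 0.16)
  dp [0.068, -0.2113, -0.0367] spin 12.5
 -> (0.481, -0.103, 0.09)
  dp [0.062, -0.0006, -0.0003] spin -0.0
 -> (0.481, -0.103, 0.028)
```

View pics/s6.png

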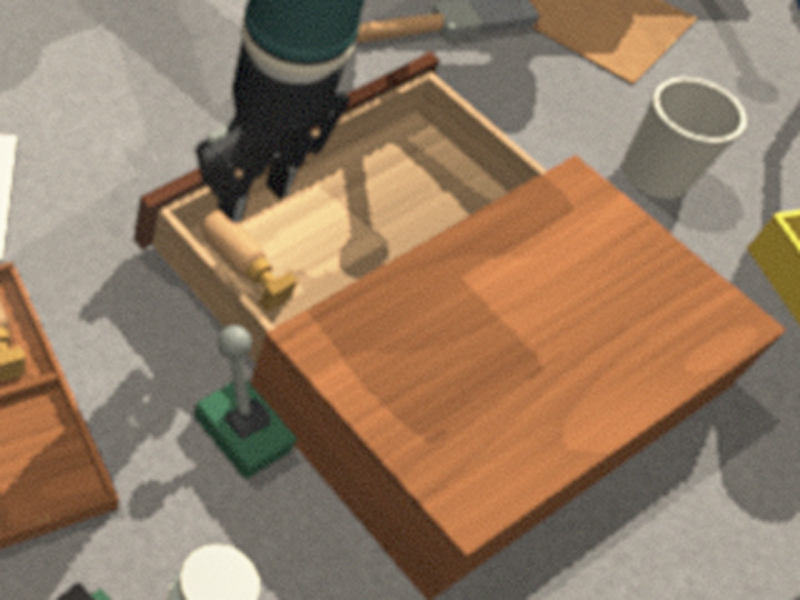

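Call:
play_rows(
  steps=[
    {"dp": [-0.03, -0.005, -0.015], "spin": 0},
    {"dp": [-0.041, -0.02, -0.03], "spin": 1},
    {"dp": [-0.041, -0.05, -0.037], "spin": 3},
    {"dp": [-0.04, -0.09, -0.045], "spin": 6},
    {"dp": [-0.03, -0.13, -0.053], "spin": 9},
    {"dp": [-0.01, -0.17, -0.06], "spin": 11},
    {"dp": [0.01, -0.205, -0.066], "spin": 12.5},
    {"dp": [0.01, -0.22, -0.067], "spin": 12.5},
  ],
  fingers=0.039,
)

```text
time: 13.27
tool_pos: [0.4782, -0.1074, 0.26]
eef_rot: [0.053, 0.704, -0.046, 0.706]
contact_force: [0.7, 0.5, -0.6]
width: 0.039
```

```bash
python3 - <<'E'
from h import *
plan([(.481,-.103,.028,D(82.2))])
shot('scene','s7',(180,180,420,380),3)
E
```

```text
t 13.27 g [ 0.4788 -0.1059  0.105 ] jaw 82.0 F [ 0.7  0.5 -0.6] w 0.039 q [-0.37  0.39  1.9   0.01  0.85 -1.81]
  dp [0.0771, 0.0024, 0.0016] spin -0.2
 -> (0.481, -0.103, 0.028)
```

View pics/s7.png

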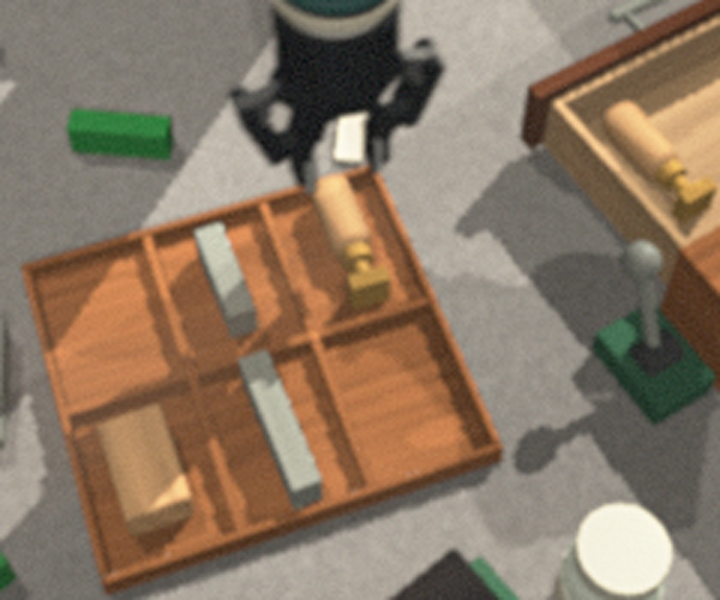

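Call:
play_rows(
  steps=[
    {"dp": [0.0, 0.002, 0.002], "spin": 0},
    {"dp": [0.015, 0.002, 0.002], "spin": 0},
    {"dp": [0.03, 0.002, 0.002], "spin": 0},
    {"dp": [0.045, 0.002, 0.002], "spin": 0},
    {"dp": [0.058, 0.002, 0.002], "spin": 0},
    {"dp": [0.068, 0.002, 0.002], "spin": 0},
    {"dp": [0.076, 0.002, 0.002], "spin": 0},
    {"dp": [0.077, 0.002, 0.002], "spin": 0},
  ],
)

```text
time: 13.98
tool_pos: [0.4817, -0.1058, 0.1828]
eef_rot: [0.052, 0.704, -0.046, 0.706]
contact_force: [-0.4, -0.3, 0.1]
width: 0.0393
```

Call:
play_rows(
  steps=[
    {"dp": [0, 0, 0], "spin": 0},
    {"dp": [0, 0, 0], "spin": 0},
    {"dp": [0, 0, 0], "spin": 0},
    {"dp": [0, 0, 0], "spin": 0},
    {"dp": [0, 0, 0], "spin": 0},
    {"dp": [0, 0, 0], "spin": 0},
    {"dp": [0, 0, 0], "spin": 0},
    {"dp": [0, 0, 0], "spin": 0},
  ],
  fingers=0.0,
  grip_force=60,
)

```text
time: 14.65
tool_pos: [0.4817, -0.1058, 0.1829]
eef_rot: [0.052, 0.704, -0.046, 0.707]
contact_force: [-0.0, -0.3, 0.5]
width: 0.027
```

Call:
play_rows(
  steps=[
    {"dp": [-0.01, 0, 0], "spin": 0},
    {"dp": [-0.03, 0, 0], "spin": 0},
    {"dp": [-0.05, 0, 0], "spin": 0},
    {"dp": [-0.07, 0, 0], "spin": 0},
    {"dp": [-0.09, 0, 0], "spin": 0},
    {"dp": [-0.11, 0, 0], "spin": 0},
    {"dp": [-0.13, 0, 0], "spin": 0},
    {"dp": [-0.13, 0, 0], "spin": 0},
  ],
)

```text
time: 15.32
tool_pos: [0.4823, -0.1074, 0.317]
eef_rot: [0.051, 0.702, -0.046, 0.709]
contact_force: [0.1, 0.9, -2.0]
width: 0.027
```

```bash
python3 - <<'E'
from h import *
plan([(*slot(-.032,-.035,.16),D(94.7))])
E
```

```text
t 15.32 g [ 0.4839 -0.1064  0.162 ] jaw 82.1 F [ 0.1  0.9 -2. ] w 0.027 q [-0.36  0.31  1.84  0.01  0.98 -1.8 ]
  dp [0.0021, 0.1517, -0.0014] spin -6.3
  dp [0.0021, 0.1509, 0.0153] spin -6.3
 -> (np.float64(0.5229754514238742), np.float64(0.19449565918520742), 0.16)
```

Call:
play_rows(
  steps=[
    {"dp": [0, 0.015, 0], "spin": -1},
    {"dp": [0, 0.04, 0], "spin": -2},
    {"dp": [0, 0.065, 0], "spin": -3},
    {"dp": [0, 0.09, 0], "spin": -4},
    {"dp": [0, 0.115, 0], "spin": -5},
    {"dp": [0, 0.14, -0.001], "spin": -6.3},
    {"dp": [0, 0.152, -0.001], "spin": -6.3},
    {"dp": [0, 0.152, -0.001], "spin": -6.3},
  ],
)

```text
time: 15.98
tool_pos: [0.502, 0.0453, 0.3177]
eef_rot: [0.012, 0.704, -0.007, 0.71]
contact_force: [-0.3, 0.2, -1.3]
width: 0.027
```

Call:
play_rows(
  steps=[
    {"dp": [0, 0.015, 0.001], "spin": -1},
    {"dp": [0, 0.04, 0.004], "spin": -2},
    {"dp": [0, 0.065, 0.006], "spin": -3},
    {"dp": [0, 0.09, 0.009], "spin": -4},
    {"dp": [0, 0.115, 0.012], "spin": -5},
    {"dp": [0, 0.14, 0.015], "spin": -6.3},
    {"dp": [0, 0.151, 0.015], "spin": -6.3},
    {"dp": [0, 0.151, 0.015], "spin": -6.3},
  ],
)

```text
time: 16.65
tool_pos: [0.5212, 0.1969, 0.3187]
eef_rot: [-0.028, 0.703, 0.032, 0.71]
contact_force: [-0.5, -0.2, -1.5]
width: 0.0271
```

```bash
python3 - <<'E'
from h import *
plan([(*slot(-.032,-.035,.047),D(94.7))])
shot('scene','s8',(300,130,620,370),2.5)
E
```

```text
t 16.65 g [0.5225 0.198  0.1637] jaw 94.8 F [-0.5 -0.2 -1.5] w 0.0271 q [ 0.24  0.39  1.71  0.01  1.04 -1.42]
  dp [0.1167, -0.0043, -0.001] spin 0.1
 -> (np.float64(0.5229754514238742), np.float64(0.19449565918520742), 0.047)
```

View pics/s8.png

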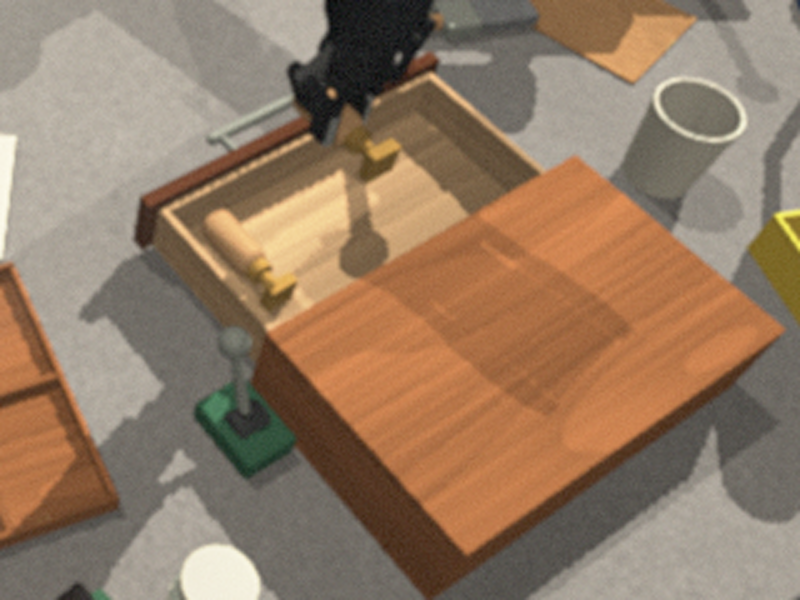

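Call:
play_rows(
  steps=[
    {"dp": [0.01, -0.002, 0], "spin": 0},
    {"dp": [0.03, -0.004, 0], "spin": 0},
    {"dp": [0.05, -0.004, 0], "spin": 0},
    {"dp": [0.07, -0.004, -0.001], "spin": 0},
    {"dp": [0.09, -0.004, -0.001], "spin": 0},
    {"dp": [0.105, -0.004, -0.001], "spin": 0},
    {"dp": [0.115, -0.004, -0.001], "spin": 0},
    {"dp": [0.1165, -0.004, -0.001], "spin": 0},
  ],
)

```text
time: 17.37
tool_pos: [0.5201, 0.1908, 0.1997]
eef_rot: [-0.028, 0.705, 0.031, 0.708]
contact_force: [-0.1, 0.1, -0.8]
width: 0.0271
```

Call:
play_rows(
  steps=[
    {"dp": [0, 0, 0], "spin": 0},
    {"dp": [0, 0, 0], "spin": 0},
    {"dp": [0, 0, 0], "spin": 0},
    {"dp": [0, 0, 0], "spin": 0},
    {"dp": [-0.01, 0, 0], "spin": 0},
    {"dp": [-0.035, 0, 0], "spin": 0},
    {"dp": [-0.065, 0, 0], "spin": 0},
    {"dp": [-0.1, 0, 0], "spin": 0},
  ],
  fingers=0.042,
)

```text
time: 18.03
tool_pos: [0.519, 0.1902, 0.3009]
eef_rot: [-0.028, 0.706, 0.031, 0.707]
contact_force: [-0.2, -0.2, 0.3]
width: 0.0422
```

```bash
python3 - <<'E'
from h import *
plan([(.48,.09,.16,None),(.4808,-.1926,.11,D(83.4)),])
E
```

```text
t 18.03 g [0.5193 0.1909 0.1459] jaw 94.8 F [-0.2 -0.2  0.3] w 0.0422 q [ 0.23  0.41  1.73  0.    1.   -1.43]
  dp [-0.0146, -0.0972, -0.0475] spin -0.0
 -> (0.48, 0.09, 0.16)
  dp [0.0488, -0.2819, -0.0228] spin 11.4
 -> (0.4808, -0.1926, 0.11)
```

Call:
play_rows(
  steps=[
    {"dp": [-0.005, -0.02, -0.01], "spin": 0},
    {"dp": [-0.014, -0.05, -0.025], "spin": 0},
    {"dp": [-0.014, -0.08, -0.04], "spin": 0},
    {"dp": [-0.014, -0.11, -0.048], "spin": 1},
    {"dp": [-0.014, -0.14, -0.05], "spin": 3},
    {"dp": [-0.01, -0.17, -0.053], "spin": 5},
    {"dp": [-0.01, -0.2, -0.056], "spin": 7},
    {"dp": [-0.01, -0.2, -0.056], "spin": 7},
  ],
  fingers=0.036,
)

```text
time: 18.7
tool_pos: [0.4801, -0.0176, 0.3112]
eef_rot: [0.016, 0.705, -0.015, 0.709]
contact_force: [-0.3, -0.2, -0.8]
width: 0.036
```

```bash
python3 - <<'E'
from h import *
plan([(.4808,-.1926,.10,D(83.4)),])
shot('top','t9',(60,70,460,330),2)
E
```

```text
t 18.7 g [ 0.4808 -0.0173  0.1562] jaw 87.5 F [-0.3 -0.2 -0.8] w 0.036 q [-0.18  0.3   1.87  0.    0.96 -1.71]
  dp [0.0559, -0.1753, 0.0074] spin 4.1
 -> (0.4808, -0.1926, 0.1)
```

View pics/t9.png

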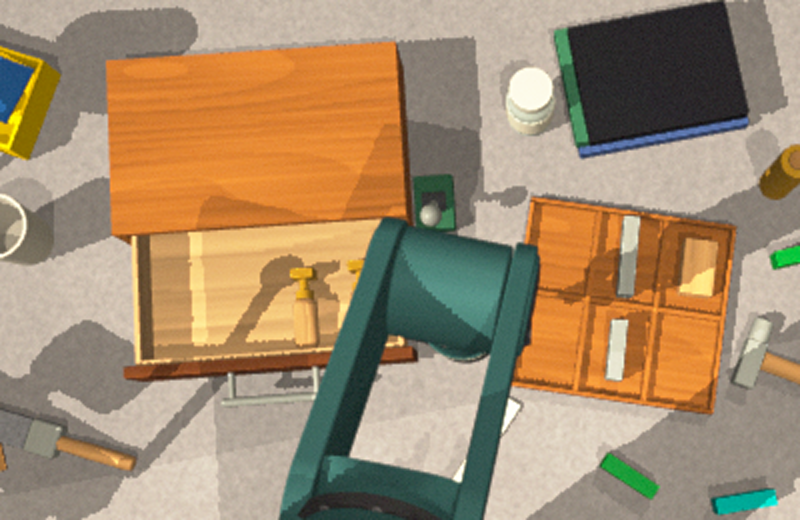

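Call:
play_rows(
  steps=[
    {"dp": [0.005, -0.02, 0.001], "spin": 0.5},
    {"dp": [0.015, -0.05, 0.002], "spin": 1},
    {"dp": [0.025, -0.085, 0.003], "spin": 2},
    {"dp": [0.035, -0.12, 0.005], "spin": 3},
    {"dp": [0.045, -0.15, 0.006], "spin": 4},
    {"dp": [0.055, -0.17, 0.007], "spin": 4.1},
    {"dp": [0.056, -0.175, 0.0074], "spin": 4.1},
    {"dp": [0.056, -0.175, 0.0074], "spin": 4.1},
  ],
)

```text
time: 19.42
tool_pos: [0.4804, -0.1911, 0.2547]
eef_rot: [0.042, 0.704, -0.039, 0.707]
contact_force: [-0.8, 0.2, -0.2]
width: 0.0358
```

```bash
python3 - <<'E'
from h import *
plan([(.4808,-.1926,.028,D(83.4)),])
shot('scene','s9',(180,180,420,380),3)
E
```

```text
t 19.42 g [ 0.4811 -0.1906  0.0997] jaw 83.4 F [-0.8  0.2 -0.2] w 0.0358 q [-0.51  0.43  1.85  0.01  0.86 -1.97]
  dp [0.0717, -0.0024, -0.0003] spin -0.0
 -> (0.4808, -0.1926, 0.028)
```

View pics/s9.png

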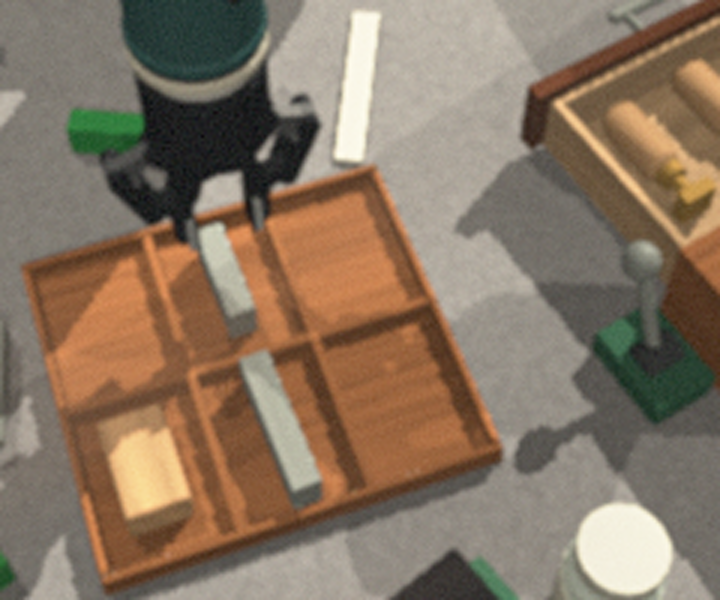

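Gripper is above bar2 (steel grey, inside the case, crop pixel (225,280)); the green/turquoise look-alikes lie outside. Descend, grip, lift.

Call:
play_rows(
  steps=[
    {"dp": [0.0, -0.002, 0], "spin": 0},
    {"dp": [0.015, -0.002, 0], "spin": 0},
    {"dp": [0.03, -0.002, 0], "spin": 0},
    {"dp": [0.045, -0.002, 0], "spin": 0},
    {"dp": [0.055, -0.002, 0], "spin": 0},
    {"dp": [0.064, -0.002, 0], "spin": 0},
    {"dp": [0.071, -0.002, 0], "spin": 0},
    {"dp": [0.072, -0.002, 0], "spin": 0},
  ],
)

```text
time: 20.13
tool_pos: [0.4802, -0.1912, 0.1822]
eef_rot: [0.042, 0.705, -0.038, 0.707]
contact_force: [0.1, -0.6, -0.1]
width: 0.0358
```

Call:
play_rows(
  steps=[
    {"dp": [0, 0, 0], "spin": 0},
    {"dp": [0, 0, 0], "spin": 0},
    {"dp": [0, 0, 0], "spin": 0},
    {"dp": [0, 0, 0], "spin": 0},
    {"dp": [0, 0, 0], "spin": 0},
    {"dp": [0, 0, 0], "spin": 0},
    {"dp": [0, 0, 0], "spin": 0},
    {"dp": [0, 0, 0], "spin": 0},
  ],
  fingers=0.0,
  grip_force=80,
)

```text
time: 20.8
tool_pos: [0.4803, -0.1913, 0.1824]
eef_rot: [0.042, 0.705, -0.039, 0.707]
contact_force: [-0.2, 0.2, 3.8]
width: 0.0185
```

Call:
play_rows(
  steps=[
    {"dp": [-0.01, 0, 0], "spin": 0},
    {"dp": [-0.03, 0, 0], "spin": 0},
    {"dp": [-0.05, 0, 0], "spin": 0},
    {"dp": [-0.07, 0, 0], "spin": 0},
    {"dp": [-0.09, 0, 0], "spin": 0},
    {"dp": [-0.11, 0, 0], "spin": 0},
    {"dp": [-0.13, 0, 0], "spin": 0},
    {"dp": [-0.13, 0, 0], "spin": 0},
  ],
)

```text
time: 21.47
tool_pos: [0.481, -0.1925, 0.3165]
eef_rot: [0.041, 0.703, -0.04, 0.709]
contact_force: [0.3, -0.7, -1.4]
width: 0.0187
```

```bash
python3 - <<'E'
from h import *
plan([(*slot(-.03,.105,.16),D(94.7))])
E
```

```text
t 21.47 g [ 0.4824 -0.1923  0.1615] jaw 83.5 F [ 0.3 -0.7 -1.4] w 0.0187 q [-0.52  0.34  1.79  0.01  1.   -1.98]
  dp [0.0013, 0.2633, -0.0145] spin -5.6
  dp [0.0013, 0.2635, 0.0113] spin -5.6
 -> (np.float64(0.5134973349893046), np.float64(0.3341887703569926), 0.16)
```

Call:
play_rows(
  steps=[
    {"dp": [0, 0.02, -0.001], "spin": -1},
    {"dp": [0, 0.055, -0.003], "spin": -2},
    {"dp": [0, 0.092, -0.005], "spin": -3},
    {"dp": [0, 0.13, -0.007], "spin": -4},
    {"dp": [0, 0.168, -0.009], "spin": -5},
    {"dp": [0, 0.206, -0.011], "spin": -5.6},
    {"dp": [0, 0.24, -0.013], "spin": -5.6},
    {"dp": [0, 0.263, -0.0145], "spin": -5.6},
  ],
)

```text
time: 22.13
tool_pos: [0.4957, 0.0732, 0.3166]
eef_rot: [0.006, 0.704, -0.005, 0.71]
contact_force: [1.0, 0.1, -1.1]
width: 0.0186
```

Call:
play_rows(
  steps=[
    {"dp": [0, 0.035, 0.001], "spin": -1},
    {"dp": [0, 0.07, 0.003], "spin": -2},
    {"dp": [0, 0.105, 0.005], "spin": -3},
    {"dp": [0, 0.14, 0.007], "spin": -4},
    {"dp": [0, 0.175, 0.008], "spin": -5},
    {"dp": [0, 0.21, 0.009], "spin": -5.6},
    {"dp": [0, 0.24, 0.01], "spin": -5.6},
    {"dp": [0, 0.255, 0.011], "spin": -5.6},
  ],
)

```text
time: 22.8
tool_pos: [0.51, 0.3313, 0.3169]
eef_rot: [-0.029, 0.704, 0.031, 0.709]
contact_force: [-0.2, -0.8, -1.2]
width: 0.0184
```

```bash
python3 - <<'E'
from h import *
plan([(*slot(-.03,.105,.047),D(94.7))])
shot('scene','s10',(300,100,620,340),2.5)
E
```

```text
t 22.8 g [0.5113 0.3318 0.1619] jaw 94.9 F [-0.2 -0.8 -1.2] w 0.0184 q [ 0.46  0.46  1.59 -0.    1.08 -1.19]
  dp [0.1149, 0.0019, 0.0015] spin 0.2
 -> (np.float64(0.5134973349893046), np.float64(0.3341887703569926), 0.047)
```

View pics/s10.png

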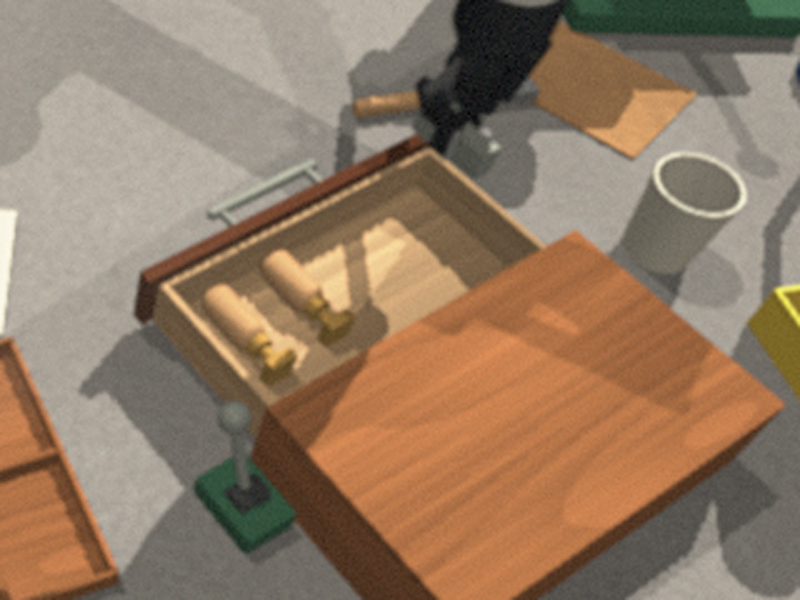

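Call:
play_rows(
  steps=[
    {"dp": [0.01, 0.002, 0.001], "spin": 0},
    {"dp": [0.03, 0.002, 0.001], "spin": 0},
    {"dp": [0.05, 0.002, 0.001], "spin": 0},
    {"dp": [0.07, 0.002, 0.001], "spin": 0},
    {"dp": [0.09, 0.002, 0.001], "spin": 0},
    {"dp": [0.104, 0.002, 0.001], "spin": 0},
    {"dp": [0.114, 0.002, 0.001], "spin": 0},
    {"dp": [0.115, 0.002, 0.001], "spin": 0},
  ],
)

```text
time: 23.52
tool_pos: [0.5112, 0.3333, 0.1992]
eef_rot: [-0.029, 0.705, 0.03, 0.708]
contact_force: [-0.9, -0.2, -1.0]
width: 0.0188
```

Call:
play_rows(
  steps=[
    {"dp": [0, 0, 0], "spin": 0},
    {"dp": [0, 0, 0], "spin": 0},
    {"dp": [0, 0, 0], "spin": 0},
    {"dp": [0, 0, 0], "spin": 0},
    {"dp": [-0.01, 0, 0], "spin": 0},
    {"dp": [-0.035, 0, 0], "spin": 0},
    {"dp": [-0.065, 0, 0], "spin": 0},
    {"dp": [-0.1, 0, 0], "spin": 0},
  ],
  fingers=0.036,
)

```text
time: 24.18
tool_pos: [0.5101, 0.3328, 0.3003]
eef_rot: [-0.029, 0.706, 0.03, 0.707]
contact_force: [0.5, 0.4, -0.1]
width: 0.036
```

```bash
python3 - <<'E'
from h import *
plan([(.48,.09,.16,None),(.54,-.12,.16,D(84.5)),(.6002,-.2073,.1,D(84.5))])
shot('scene','s11',(300,100,620,340),2.5)
E
```

```text
t 24.18 g [0.5105 0.333  0.1453] jaw 94.8 F [ 0.5  0.4 -0.1] w 0.036 q [ 0.46  0.48  1.6  -0.    1.06 -1.19]
  dp [-0.0151, -0.2396, -0.0508] spin -0.0
 -> (0.48, 0.09, 0.16)
  dp [-0.0001, -0.2143, 0.0421] spin 10.3
 -> (0.54, -0.12, 0.16)
  dp [0.0601, -0.0812, 0.0681] spin -0.0
 -> (0.6002, -0.2073, 0.1)
```

View pics/s11.png

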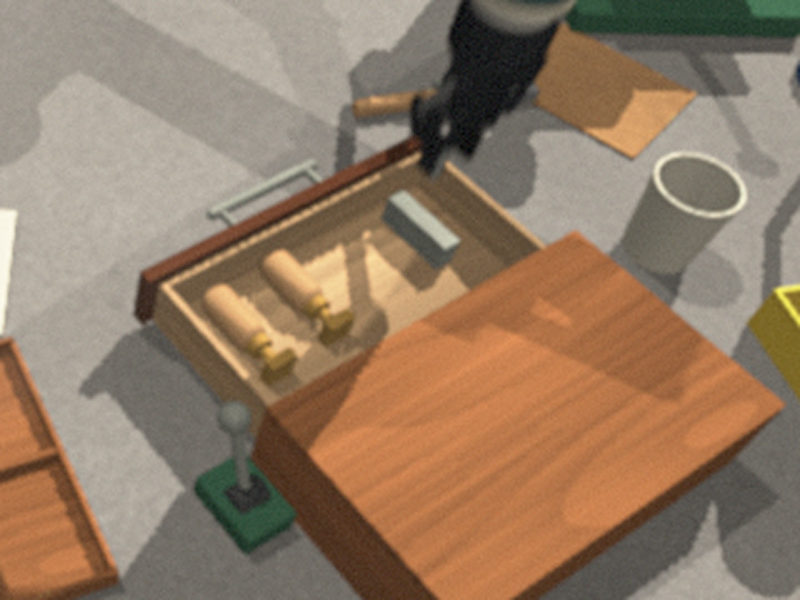

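Call:
play_rows(
  steps=[
    {"dp": [-0.01, -0.025, -0.005], "spin": 0},
    {"dp": [-0.015, -0.06, -0.012], "spin": 0},
    {"dp": [-0.015, -0.095, -0.02], "spin": 0},
    {"dp": [-0.015, -0.13, -0.028], "spin": 0},
    {"dp": [-0.015, -0.165, -0.035], "spin": 0},
    {"dp": [-0.015, -0.2, -0.042], "spin": 0},
    {"dp": [-0.015, -0.23, -0.05], "spin": 0},
    {"dp": [-0.015, -0.24, -0.05], "spin": 0},
  ],
)

```text
time: 24.9
tool_pos: [0.4815, 0.0878, 0.3222]
eef_rot: [-0.028, 0.702, 0.031, 0.711]
contact_force: [-0.2, 0.0, -1.2]
width: 0.0357
```

Call:
play_rows(
  steps=[
    {"dp": [0, -0.03, 0.006], "spin": 1},
    {"dp": [0, -0.06, 0.012], "spin": 3},
    {"dp": [0, -0.095, 0.019], "spin": 5},
    {"dp": [0, -0.13, 0.026], "spin": 7},
    {"dp": [0, -0.165, 0.033], "spin": 9},
    {"dp": [0, -0.195, 0.039], "spin": 10.3},
    {"dp": [0, -0.214, 0.042], "spin": 10.3},
    {"dp": [0, -0.214, 0.042], "spin": 10.3},
  ],
)

```text
time: 25.57
tool_pos: [0.5431, -0.1254, 0.3232]
eef_rot: [0.037, 0.7, -0.034, 0.712]
contact_force: [0.7, 0.4, -0.3]
width: 0.0361
```

```bash
python3 - <<'E'
from h import *
plan([(.6002,-.2073,.1,D(84.5)),(.6002,-.2073,.028,None)])
shot('scene','s12',(180,180,420,380),3)
shot('top','t12',(280,150,460,300),4)
E
```

```text
t 25.57 g [ 0.5458 -0.125   0.1682] jaw 84.3 F [ 0.7  0.4 -0.3] w 0.0361 q [-0.35  0.38  1.7   0.01  1.04 -1.83]
  dp [0.0689, -0.0768, 0.0611] spin -0.2
 -> (0.6002, -0.2073, 0.1)
  dp [0.072, -0.0003, -0.0012] spin -0.0
 -> (0.6002, -0.2073, 0.028)
```

View pics/s12.png

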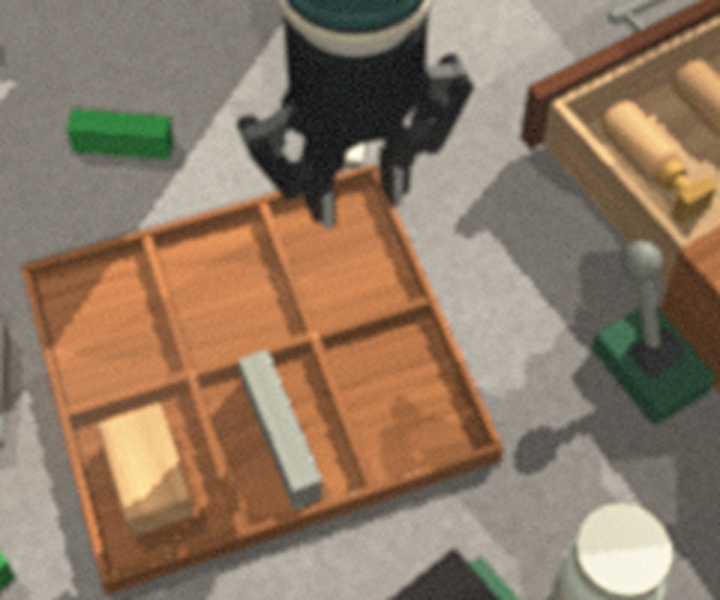

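View pics/t12.png

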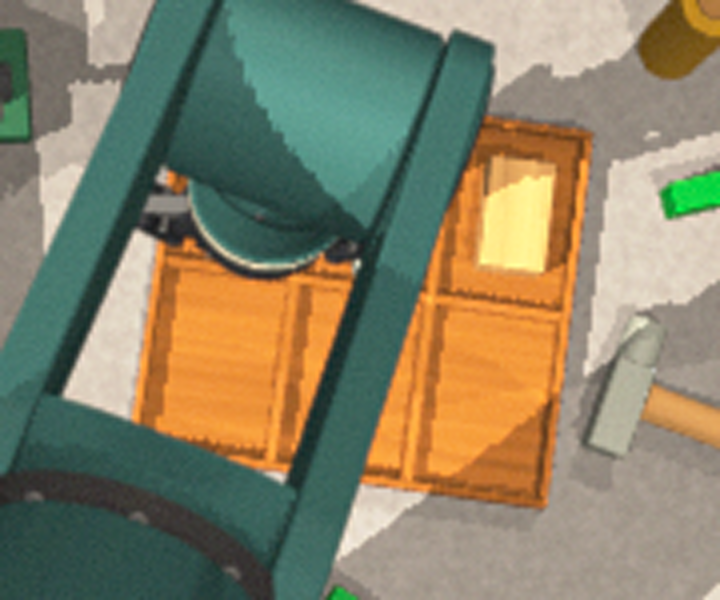

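Bar1 is where it was (scene crop (280,430)). Move over it, descend, grip, lift.

Call:
play_rows(
  steps=[
    {"dp": [0.01, -0.015, 0.012], "spin": 0},
    {"dp": [0.02, -0.03, 0.025], "spin": 0},
    {"dp": [0.03, -0.045, 0.037], "spin": 0},
    {"dp": [0.045, -0.06, 0.048], "spin": 0},
    {"dp": [0.055, -0.07, 0.056], "spin": 0},
    {"dp": [0.067, -0.077, 0.061], "spin": 0},
    {"dp": [0.069, -0.077, 0.061], "spin": 0},
    {"dp": [0.069, -0.077, 0.061], "spin": 0},
  ],
)

```text
time: 26.33
tool_pos: [0.5949, -0.2035, 0.2527]
eef_rot: [0.037, 0.702, -0.032, 0.71]
contact_force: [0.9, -1.1, -0.2]
width: 0.0363
```

```bash
python3 - <<'E'
from h import *
plan([(.6002,-.2073,.028,D(84.5))])
E
```

```text
t 26.33 g [ 0.5968 -0.2024  0.0978] jaw 84.4 F [ 0.9 -1.1 -0.2] w 0.0363 q [-0.44  0.56  1.6   0.01  0.98 -1.92]
  dp [0.0698, -0.0052, 0.0031] spin -0.1
 -> (0.6002, -0.2073, 0.028)
```

Call:
play_rows(
  steps=[
    {"dp": [0.0, -0.003, 0.002], "spin": 0},
    {"dp": [0.015, -0.005, 0.003], "spin": 0},
    {"dp": [0.03, -0.005, 0.003], "spin": 0},
    {"dp": [0.045, -0.005, 0.003], "spin": 0},
    {"dp": [0.055, -0.005, 0.003], "spin": 0},
    {"dp": [0.063, -0.005, 0.003], "spin": 0},
    {"dp": [0.069, -0.005, 0.003], "spin": 0},
    {"dp": [0.07, -0.005, 0.003], "spin": 0},
  ],
)

```text
time: 27.0
tool_pos: [0.598, -0.2079, 0.1821]
eef_rot: [0.037, 0.703, -0.032, 0.71]
contact_force: [-0.5, -0.0, 0.8]
width: 0.0362
```

Call:
play_rows(
  steps=[
    {"dp": [0, 0, 0], "spin": 0},
    {"dp": [0, 0, 0], "spin": 0},
    {"dp": [0, 0, 0], "spin": 0},
    {"dp": [0, 0, 0], "spin": 0},
    {"dp": [0, 0, 0], "spin": 0},
    {"dp": [0, 0, 0], "spin": 0},
    {"dp": [0, 0, 0], "spin": 0},
    {"dp": [0, 0, 0], "spin": 0},
  ],
  fingers=0.0,
  grip_force=80,
)

```text
time: 27.67
tool_pos: [0.5982, -0.208, 0.1826]
eef_rot: [0.037, 0.702, -0.032, 0.71]
contact_force: [-0.7, 0.9, 4.8]
width: 0.0185
```

Call:
play_rows(
  steps=[
    {"dp": [-0.01, 0, 0], "spin": 0},
    {"dp": [-0.03, 0, 0], "spin": 0},
    {"dp": [-0.05, 0, 0], "spin": 0},
    {"dp": [-0.07, 0, 0], "spin": 0},
    {"dp": [-0.09, 0, 0], "spin": 0},
    {"dp": [-0.11, 0, 0], "spin": 0},
    {"dp": [-0.13, 0, 0], "spin": 0},
    {"dp": [-0.13, 0, 0], "spin": 0},
  ],
)

```text
time: 28.33
tool_pos: [0.5979, -0.2096, 0.3169]
eef_rot: [0.036, 0.7, -0.033, 0.712]
contact_force: [0.2, -0.5, -2.3]
width: 0.0187
```

```bash
python3 - <<'E'
from h import *
plan([(.5,.02,.16,D(88)),(*slot(-.025,.035,.16),D(94.7))])
shot('scene','s13',(180,180,420,380),3)
E
```

```text
t 28.33 g [ 0.6006 -0.2089  0.1619] jaw 84.4 F [ 0.2 -0.5 -2.3] w 0.0187 q [-0.45  0.49  1.54  0.01  1.1  -1.93]
  dp [0.0011, 0.2179, -0.1225] spin -3.6
 -> (0.5, 0.02, 0.16)
  dp [0.0015, 0.2455, 0.0156] spin -6.7
 -> (np.float64(0.5242162175274977), np.float64(0.2648338458228803), 0.16)
```

View pics/s13.png

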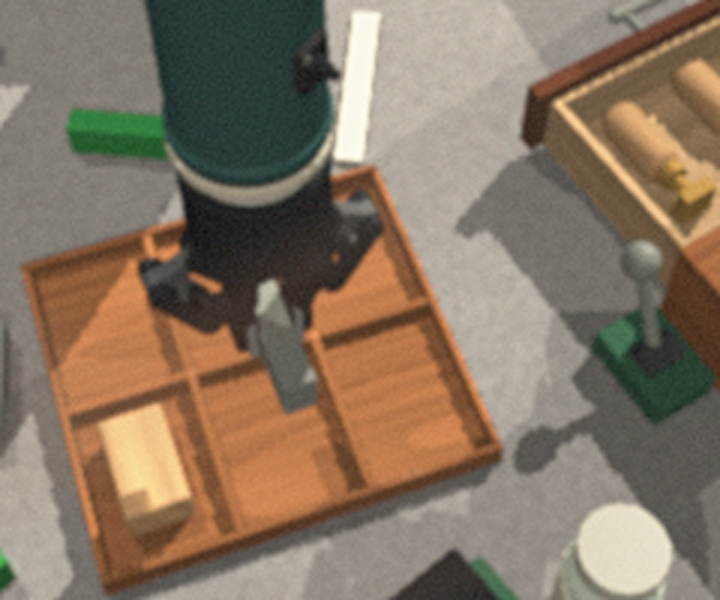

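Call:
play_rows(
  steps=[
    {"dp": [0, 0.02, -0.011], "spin": -0.5},
    {"dp": [0, 0.045, -0.025], "spin": -1},
    {"dp": [0, 0.075, -0.042], "spin": -1.5},
    {"dp": [0, 0.105, -0.059], "spin": -2},
    {"dp": [0, 0.137, -0.077], "spin": -2.5},
    {"dp": [0, 0.168, -0.094], "spin": -3},
    {"dp": [0, 0.2, -0.112], "spin": -3.6},
    {"dp": [0, 0.218, -0.1225], "spin": -3.6},
  ],
)

```text
time: 29.05
tool_pos: [0.4936, 0.0224, 0.3126]
eef_rot: [0.014, 0.703, -0.009, 0.711]
contact_force: [-0.7, 0.4, -2.4]
width: 0.0184
```

Call:
play_rows(
  steps=[
    {"dp": [0, 0.03, 0.001], "spin": -0.5},
    {"dp": [0, 0.065, 0.003], "spin": -1.5},
    {"dp": [0, 0.1, 0.005], "spin": -2.5},
    {"dp": [0, 0.135, 0.007], "spin": -4},
    {"dp": [0, 0.17, 0.01], "spin": -5},
    {"dp": [0, 0.2, 0.013], "spin": -6},
    {"dp": [0, 0.228, 0.015], "spin": -6.7},
    {"dp": [0, 0.238, 0.0156], "spin": -6.7},
  ],
)

```text
time: 29.72
tool_pos: [0.5169, 0.263, 0.313]
eef_rot: [-0.028, 0.703, 0.033, 0.71]
contact_force: [0.8, 0.5, -3.4]
width: 0.0185
```

```bash
python3 - <<'E'
from h import *
plan([(*slot(-.025,.035,.047),D(94.7))])
shot('scene','s14',(300,100,620,340),2.5)
E
```

```text
t 29.72 g [0.5184 0.2642 0.158 ] jaw 94.9 F [ 0.8  0.5 -3.4] w 0.0185 q [ 0.35  0.42  1.66  0.    1.04 -1.31]
  dp [0.111, -0.0007, 0.0048] spin 0.2
 -> (np.float64(0.5242162175274977), np.float64(0.2648338458228803), 0.047)
```

View pics/s14.png

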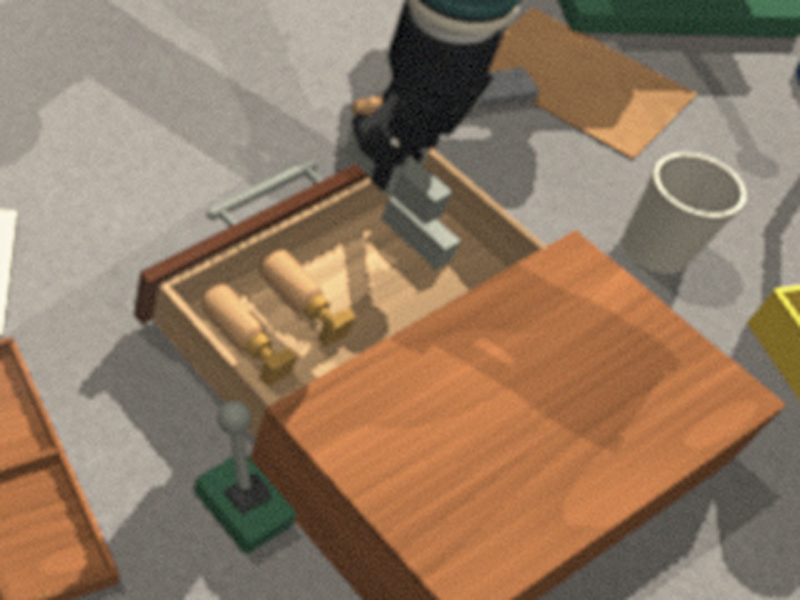

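Call:
play_rows(
  steps=[
    {"dp": [0.01, 0, 0.003], "spin": 0},
    {"dp": [0.03, 0, 0.004], "spin": 0},
    {"dp": [0.05, 0, 0.005], "spin": 0},
    {"dp": [0.07, 0, 0.005], "spin": 0},
    {"dp": [0.088, 0, 0.005], "spin": 0},
    {"dp": [0.1, 0, 0.005], "spin": 0},
    {"dp": [0.11, 0, 0.005], "spin": 0},
    {"dp": [0.111, 0, 0.005], "spin": 0},
  ],
)

```text
time: 30.43
tool_pos: [0.5221, 0.2632, 0.1997]
eef_rot: [-0.028, 0.704, 0.032, 0.708]
contact_force: [-0.1, -0.2, -2.4]
width: 0.0188
```

Call:
play_rows(
  steps=[
    {"dp": [0, 0, 0], "spin": 0},
    {"dp": [0, 0, 0], "spin": 0},
    {"dp": [0, 0, 0], "spin": 0},
    {"dp": [0, 0, 0], "spin": 0},
    {"dp": [-0.01, 0, 0], "spin": 0},
    {"dp": [-0.035, 0, 0], "spin": 0},
    {"dp": [-0.065, 0, 0], "spin": 0},
    {"dp": [-0.1, 0, 0], "spin": 0},
  ],
  fingers=0.036,
)

```text
time: 31.1
tool_pos: [0.5209, 0.2624, 0.3008]
eef_rot: [-0.028, 0.705, 0.032, 0.708]
contact_force: [1.2, 0.3, 0.6]
width: 0.0362
```

```bash
python3 - <<'E'
from h import *
# move to in front of handle, jaw closed across
u=U
h=np.array([.4135,.219,0])
a=h-.03*u
plan([(.42,.20,.17,None)])
shot('scene','s15',(300,100,620,340),2.5)
E
```

```text
t 31.1 g [0.5215 0.2633 0.1458] jaw 94.9 F [1.2 0.3 0.6] w 0.0362 q [ 0.35  0.44  1.66  0.    1.03 -1.31]
  dp [-0.0249, -0.0543, -0.1064] spin -0.0
 -> (0.42, 0.2, 0.17)
```

View pics/s15.png

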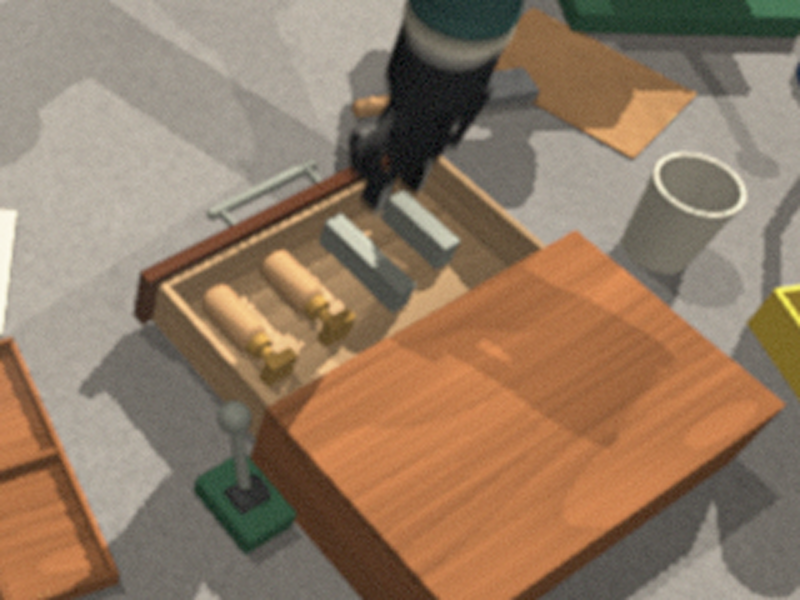

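Call:
play_rows(
  steps=[
    {"dp": [-0.02, -0.005, -0.01], "spin": 0},
    {"dp": [-0.025, -0.02, -0.04], "spin": 0},
    {"dp": [-0.025, -0.03, -0.07], "spin": 0},
    {"dp": [-0.025, -0.04, -0.1], "spin": 0},
    {"dp": [-0.025, -0.042, -0.125], "spin": 0},
    {"dp": [-0.025, -0.042, -0.145], "spin": 0},
    {"dp": [-0.025, -0.042, -0.153], "spin": 0},
    {"dp": [-0.025, -0.042, -0.153], "spin": 0},
  ],
  fingers=0.0,
)

```text
time: 31.82
tool_pos: [0.3725, 0.2082, 0.3314]
eef_rot: [-0.027, 0.701, 0.034, 0.712]
contact_force: [-0.3, 0.8, 0.4]
width: -0.0001
```

```bash
python3 - <<'E'
from h import *
h=np.array([.4135,.219,0])-.05*U
plan([(h[0],h[1],.053,D(94.7))])
shot('top','t15',(80,70,340,290),3)
shot('scene','s16',(300,100,620,340),2.5)
E
```

```text
t 31.82 g [0.3748 0.2097 0.1764] jaw 94.9 F [-0.3  0.8  0.4] w -0.0001 q [ 0.35  0.2   1.96  0.01  0.96 -1.31]
  dp [0.1233, 0.0051, -0.0126] spin 0.2
 -> (np.float64(0.36366813065909814), np.float64(0.21490307456849794), 0.053)
```

View pics/t15.png

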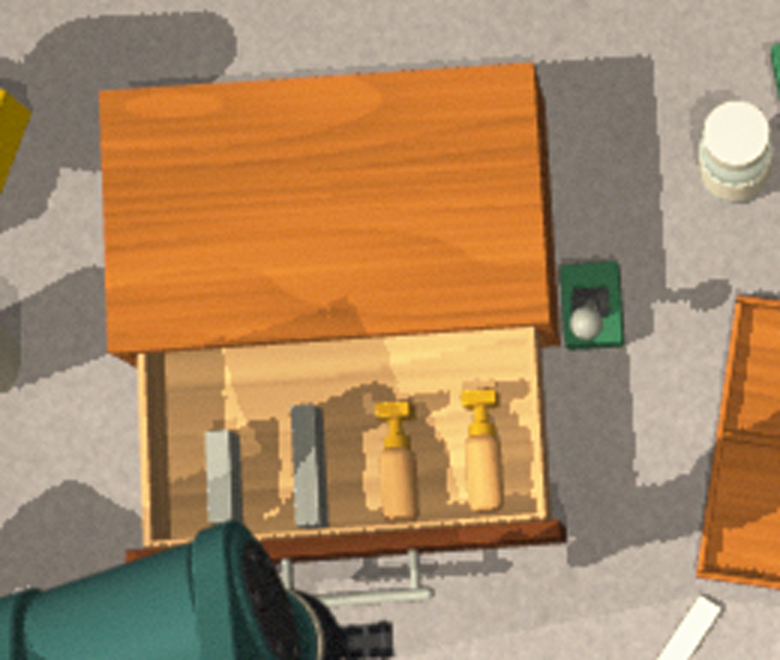

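View pics/s16.png

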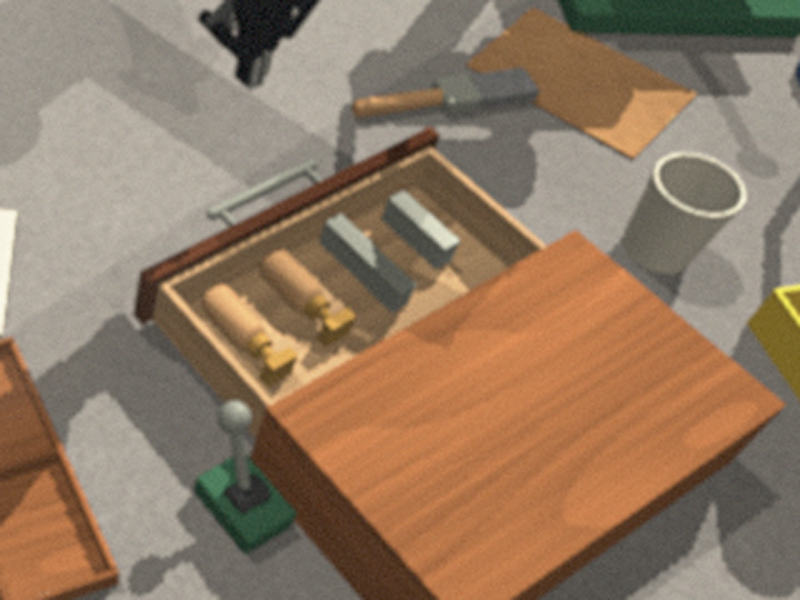

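```bash
python3 - <<'E'
from h import *
c=lambda x,y:(80+x/3,70+y/3)
P=p2w('top',[c(394,402),c(480,389)],.05)
E=p2w('top',[c(345,341),c(480,331)],.09)
F=p2w('top',[c(400,536),c(480,530)],.078)
G=p2w('top',[c(360,597)],.052)
for n,a in (('heads',P),('cabedge',E),('panel inner top',F),('handle',G)): print(n,((a-fc)@U).round(4),((a-fc)@V).round(4))
E
```

```text
heads [0.0205 0.0263] [-0.0394 -0.11  ]
cabedge [0.0646 0.0651] [-0.0112 -0.1183]
panel inner top [-0.0925 -0.0922] [-0.0443 -0.1076]
handle [-0.1367] [-0.0045]
```

Call:
play_rows(
  steps=[
    {"dp": [0, 0.003, -0.006], "spin": 0},
    {"dp": [0.01, 0.005, -0.0126], "spin": 0},
    {"dp": [0.03, 0.005, -0.0126], "spin": 0},
    {"dp": [0.055, 0.005, -0.0126], "spin": 0},
    {"dp": [0.08, 0.005, -0.0126], "spin": 0},
    {"dp": [0.1, 0.005, -0.0126], "spin": 0},
    {"dp": [0.12, 0.005, -0.0126], "spin": 0},
    {"dp": [0.123, 0.005, -0.0126], "spin": 0},
  ],
)

```text
time: 32.58
tool_pos: [0.3649, 0.2142, 0.206]
eef_rot: [-0.027, 0.701, 0.033, 0.712]
contact_force: [-0.4, -0.3, 0.3]
width: -0.0
```

```bash
python3 - <<'E'
from h import *
s,p,R=st();g=p+R[:,0]*.155
h=np.array([.4135,.219,.053]); e=h+U*.14
plan([(*e,D(94.7))],cap=.1)
shot('scene','s17',(300,100,620,340),2.5)
E
```

```text
t 32.58 g [0.3671 0.2157 0.051 ] jaw 94.9 F [-0.4 -0.3  0.3] w -0.0 q [ 0.37  0.43  2.09  0.01  0.61 -1.3 ]
  dp [0.0004, -0.0005, 0.0932] spin 0.1
  dp [0.0004, -0.0004, 0.0932] spin 0.1
 -> (np.float64(0.5530292341545251), np.float64(0.23047139120820573), np.float64(0.053))
```

View pics/s17.png

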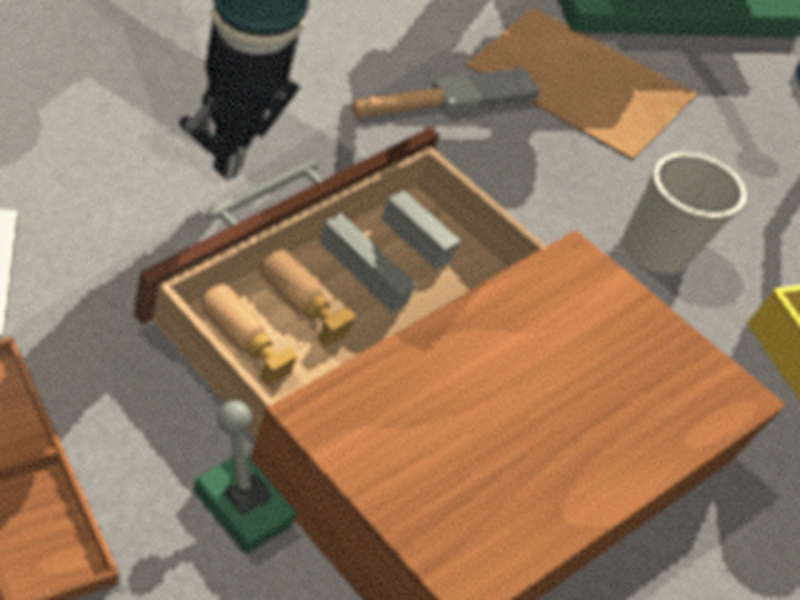

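Call:
play_rows(
  steps=[
    {"dp": [0, 0, 0.01], "spin": 0},
    {"dp": [0, 0, 0.02], "spin": 0},
    {"dp": [0, 0, 0.026], "spin": 0},
    {"dp": [0, 0, 0.032], "spin": 0},
    {"dp": [0, 0, 0.04], "spin": 0},
    {"dp": [0, 0, 0.048], "spin": 0},
    {"dp": [0, 0, 0.056], "spin": 0},
    {"dp": [0, 0, 0.062], "spin": 0},
  ],
)

```text
time: 33.3
tool_pos: [0.428, 0.2196, 0.208]
eef_rot: [-0.027, 0.701, 0.033, 0.712]
contact_force: [-0.4, -0.2, 0.5]
width: -0.0002
```

Call:
play_rows(
  steps=[
    {"dp": [0, 0, 0.008], "spin": 0},
    {"dp": [0, 0, 0.016], "spin": 0},
    {"dp": [0, 0, 0.024], "spin": 0},
    {"dp": [0, 0, 0.032], "spin": 0},
    {"dp": [0, 0, 0.04], "spin": 0},
    {"dp": [0, 0, 0.048], "spin": 0},
    {"dp": [0, 0, 0.056], "spin": 0},
    {"dp": [0, 0, 0.062], "spin": 0},
  ],
)

```text
time: 33.97
tool_pos: [0.491, 0.225, 0.2091]
eef_rot: [-0.027, 0.7, 0.033, 0.713]
contact_force: [-0.7, 0.7, -0.4]
width: 0.0
```

Call:
play_rows(
  steps=[
    {"dp": [0, 0, 0.006], "spin": 0},
    {"dp": [0, 0, 0.012], "spin": 0},
    {"dp": [0, 0, 0.018], "spin": 0},
    {"dp": [0, 0, 0.024], "spin": 0},
    {"dp": [0, 0, 0.03], "spin": 0},
    {"dp": [0, 0, 0.036], "spin": 0},
    {"dp": [0, 0, 0.042], "spin": 0},
    {"dp": [0, 0, 0.045], "spin": 0},
  ],
)

```text
time: 34.63
tool_pos: [0.5372, 0.229, 0.2101]
eef_rot: [-0.027, 0.7, 0.033, 0.713]
contact_force: [-1.1, -0.5, -0.0]
width: -0.0003
```

```bash
python3 - <<'E'
from h import *
h=np.array([.4135,.219,.053]); e=h+U*.141
plan([(*e,D(94.7))])
shot('scene','s18',(300,100,620,340),2.5)
shot('top','t18',(80,70,340,290),3)
E
```

```text
t 34.63 g [0.54   0.2306 0.0552] jaw 94.9 F [-1.1 -0.5 -0. ] w -0.0003 q [ 0.28  0.57  1.74  0.01  0.82 -1.38]
  dp [0.0024, -0.0013, 0.0139] spin 0.2
 -> (np.float64(0.5540258715413431), np.float64(0.23055332971683576), np.float64(0.053))
```

View pics/s18.png

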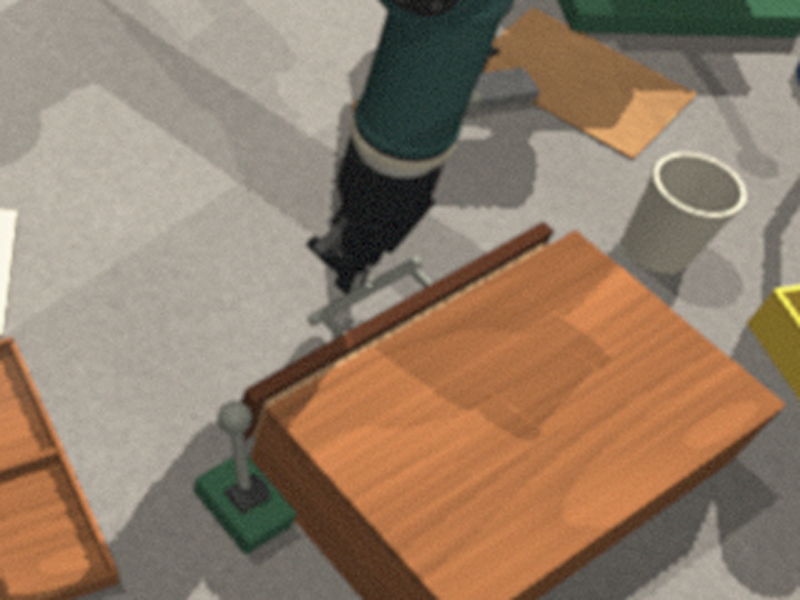

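View pics/t18.png

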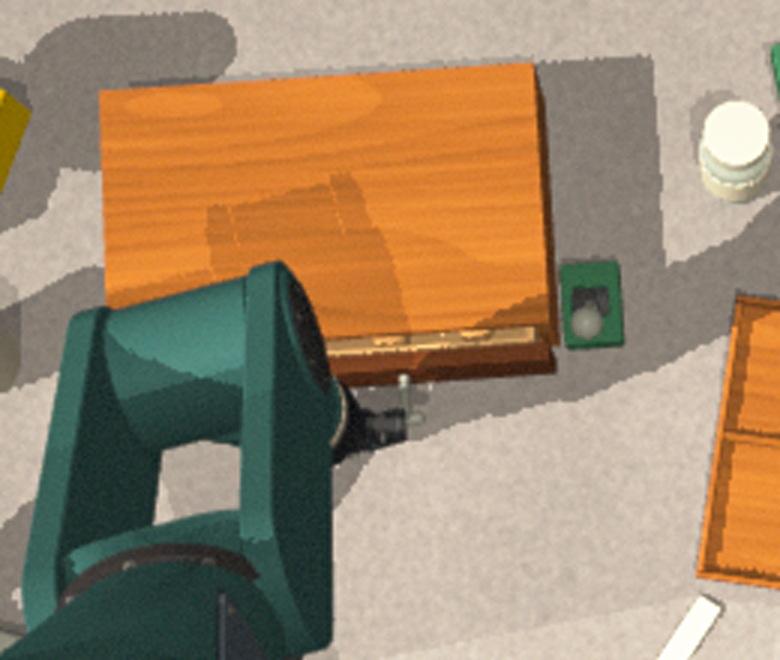

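Call:
play_rows(
  steps=[
    {"dp": [0.001, 0, 0.003], "spin": 0},
    {"dp": [0.002, 0, 0.006], "spin": 0},
    {"dp": [0.002, 0, 0.009], "spin": 0},
    {"dp": [0.002, 0, 0.011], "spin": 0},
    {"dp": [0.002, 0, 0.013], "spin": 0},
    {"dp": [0.002, 0, 0.014], "spin": 0},
    {"dp": [0.002, 0, 0.015], "spin": 0},
    {"dp": [0.002, 0, 0.016], "spin": 0},
  ],
)

```text
time: 35.4
tool_pos: [0.5512, 0.2302, 0.2082]
eef_rot: [-0.027, 0.701, 0.033, 0.712]
contact_force: [-8.1, 1.4, 5.8]
width: -0.0002
```

Call:
play_rows(
  steps=[
    {"dp": [0, 0, 0.001], "spin": 0},
    {"dp": [0, 0, 0.002], "spin": 0},
    {"dp": [0, 0, 0.003], "spin": 0},
    {"dp": [0, 0, 0.004], "spin": 0},
    {"dp": [0, 0, 0.004], "spin": 0},
    {"dp": [0, 0, 0.005], "spin": 0},
    {"dp": [0, 0, 0.005], "spin": 0},
    {"dp": [0, 0, 0.005], "spin": 0},
  ],
)

```text
time: 36.07
tool_pos: [0.5527, 0.2303, 0.2076]
eef_rot: [-0.027, 0.705, 0.033, 0.708]
contact_force: [-12.8, 0.0, 8.4]
width: 0.0
```

```bash
python3 - <<'E'
from h import *
go([.56,.23,.05])
shot('scene','s19',(300,100,620,340),2.5)
shot('top','t19',(80,70,340,290),3)
E
```

```text
36.0667 g [0.5535 0.2316 0.0526] dp [ 0.0026 -0.0022  0.0063] jaw 94.9 F [-12.8   0.    8.4] w 0.0 q6 -1.38 tilt 0.56
```

View pics/t19.png

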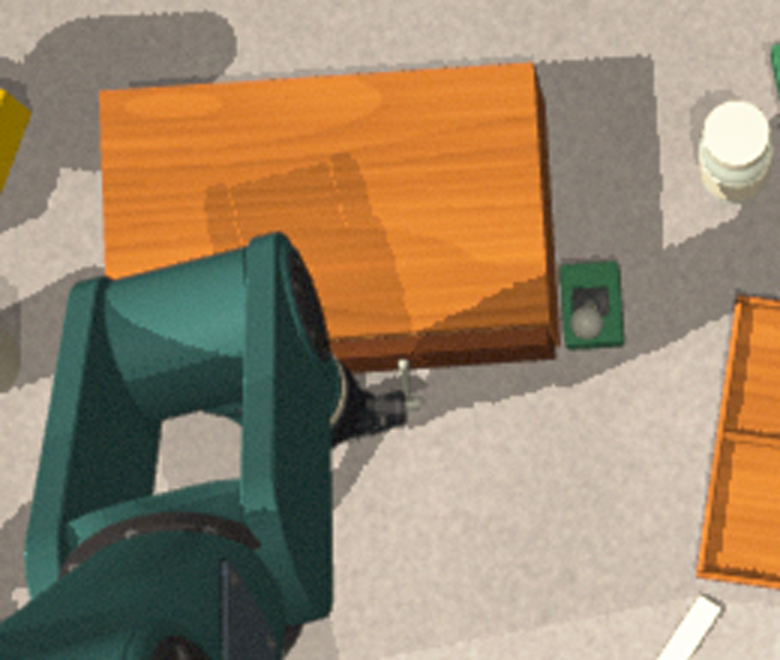

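Call:
play_rows(
  steps=[
    {"dp": [0, 0, -0.005], "spin": 0},
    {"dp": [0, 0, -0.012], "spin": 0},
    {"dp": [0, 0, -0.02], "spin": 0},
    {"dp": [0, 0, -0.025], "spin": 0},
    {"dp": [-0.02, 0, -0.025], "spin": 0},
    {"dp": [-0.05, 0, -0.025], "spin": 0},
    {"dp": [-0.08, 0, -0.025], "spin": 0},
    {"dp": [-0.1, 0, -0.025], "spin": 0},
  ],
)

```text
time: 36.83
tool_pos: [0.5278, 0.2275, 0.31]
eef_rot: [-0.027, 0.703, 0.033, 0.71]
contact_force: [-0.0, -0.2, -0.6]
width: -0.0002
```

```bash
python3 - <<'E'
from h import *
print(p2w('scene',[(180+642/3,180+262/3)],.092), p2w('top',[(80+586/3,70+322/3)],.092))
b=np.array([.634,.036,0])
a=b-.07*U
plan([(a[0],a[1],.16,D(94.7)),(a[0],a[1],.1,None),(*(b+.053*U+[0,0,.1])[:3],None)])
shot('top','t20',(80,70,340,290),3)
shot('scene','s20',(300,100,620,340),2.5)
E
```

```text
[[0.63310287 0.03524819 0.092     ]] [[0.63436369 0.0351765  0.092     ]]
t 36.83 g [0.5291 0.2289 0.155 ] jaw 94.9 F [-0.  -0.2 -0.6] w -0.0002 q [ 0.28  0.42  1.68  0.01  1.03 -1.37]
  dp [-0.0065, -0.2009, 0.0182] spin 0.2
 -> (np.float64(0.5642353829227374), np.float64(0.030264304395897133), 0.16)
  dp [0.06, -0.0005, -0.0006] spin -0.0
 -> (np.float64(0.5642353829227374), np.float64(0.030264304395897133), 0.1)
  dp [0.0011, -0.0, 0.123] spin -0.0
 -> (np.float64(0.686821781501356), np.float64(0.04034274095739217), np.float64(0.1))
```

View pics/s20.png

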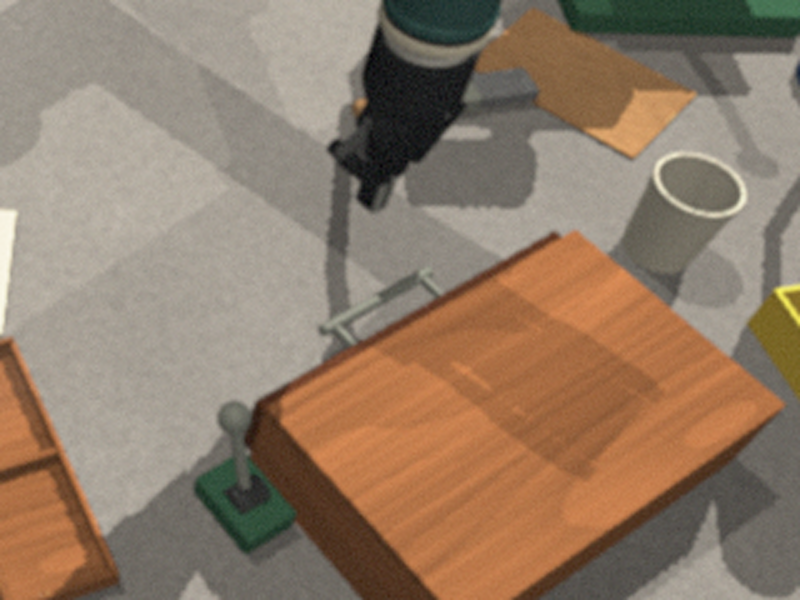

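View pics/t20.png

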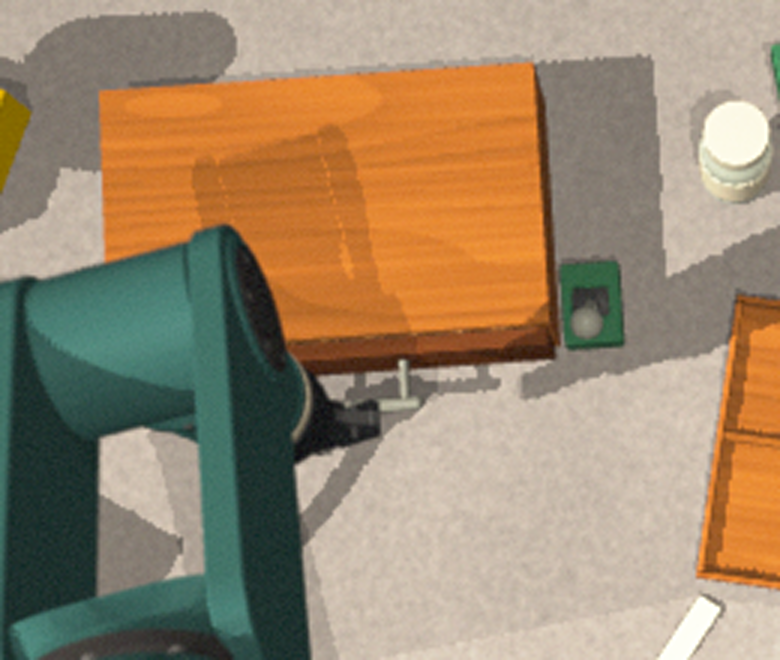

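```bash
python3 - <<'E'
from h import *
print(((p2w('top',[(80+405/3,70+404/3)],.052)-fc)@U), 'scene', ((p2w('scene',[(300+325/2.5,100+329/2.5),(300+425/2.5,100+272/2.5)],.052)-fc)@U))
print('scene out', ((p2w('scene',[(300+213/2.5,100+213/2.5),(300+312/2.5,100+167/2.5)],.052)-fc)@U))
E
```

```text
[0.01785854] scene [0.01820264 0.01717392]
scene out [-0.13779131 -0.13475054]
```

Call:
play_rows(
  steps=[
    {"dp": [-0.003, -0.02, 0.002], "spin": 0},
    {"dp": [-0.006, -0.055, 0.005], "spin": 0},
    {"dp": [-0.006, -0.09, 0.008], "spin": 0},
    {"dp": [-0.006, -0.125, 0.011], "spin": 0},
    {"dp": [-0.006, -0.16, 0.014], "spin": 0},
    {"dp": [-0.006, -0.19, 0.017], "spin": 0},
    {"dp": [-0.006, -0.201, 0.018], "spin": 0},
    {"dp": [-0.006, -0.201, 0.018], "spin": 0},
  ],
)

```text
time: 37.6
tool_pos: [0.5641, 0.0266, 0.3149]
eef_rot: [-0.026, 0.702, 0.032, 0.711]
contact_force: [0.3, 0.4, 0.6]
width: 0.0004
```

Call:
play_rows(
  steps=[
    {"dp": [0, 0, 0], "spin": 0},
    {"dp": [0.01, 0, 0], "spin": 0},
    {"dp": [0.02, 0, 0], "spin": 0},
    {"dp": [0.03, 0, 0], "spin": 0},
    {"dp": [0.04, 0, 0], "spin": 0},
    {"dp": [0.05, 0, 0], "spin": 0},
    {"dp": [0.06, 0, 0], "spin": 0},
    {"dp": [0.06, 0, 0], "spin": 0},
  ],
)

```text
time: 38.27
tool_pos: [0.5639, 0.0276, 0.2524]
eef_rot: [-0.025, 0.703, 0.032, 0.71]
contact_force: [-0.9, 0.4, 0.1]
width: -0.0004
```

```bash
python3 - <<'E'
from h import *
b=np.array([.634,.0355,.1]);e=b+.053*U
plan([(*e,D(94.7))])
shot('scene','s21',(300,100,620,340),2.5)
E
```

```text
t 38.27 g [0.5653 0.0292 0.0974] jaw 94.7 F [-0.9  0.4  0.1] w -0.0004 q [-0.08  0.49  1.75  0.01  0.9  -1.74]
  dp [-0.0013, 0.0007, 0.122] spin -0.0
 -> (np.float64(0.686821781501356), np.float64(0.03984274095739217), np.float64(0.1))
```

View pics/s21.png

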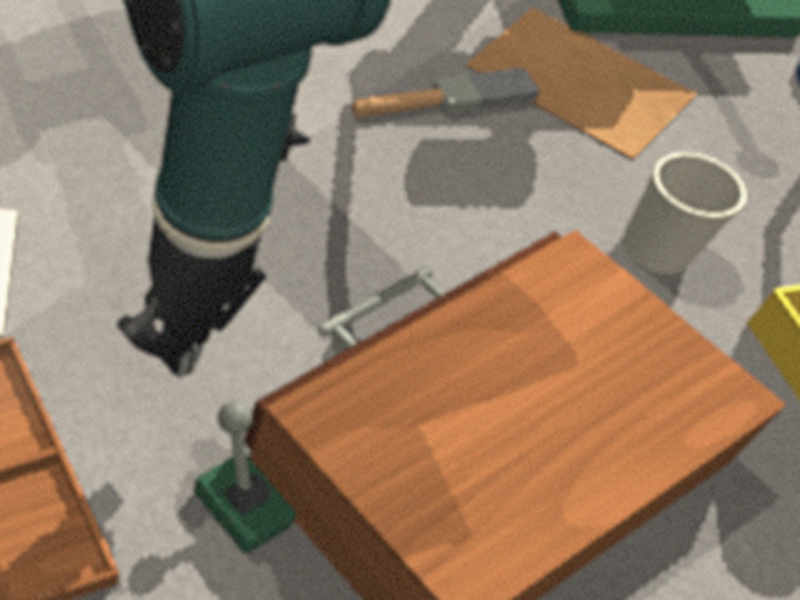

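Call:
play_rows(
  steps=[
    {"dp": [-0.001, -0.003, 0.015], "spin": 0},
    {"dp": [-0.002, -0.003, 0.03], "spin": 0},
    {"dp": [-0.003, -0.003, 0.04], "spin": 0},
    {"dp": [-0.003, -0.003, 0.047], "spin": 0},
    {"dp": [-0.003, -0.003, 0.054], "spin": 0},
    {"dp": [-0.003, -0.003, 0.061], "spin": 0},
    {"dp": [-0.003, -0.003, 0.068], "spin": 0},
    {"dp": [-0.003, -0.003, 0.072], "spin": 0},
  ],
)

```text
time: 38.98
tool_pos: [0.637, 0.0304, 0.2572]
eef_rot: [-0.025, 0.703, 0.032, 0.71]
contact_force: [-1.4, -0.4, 0.2]
width: 0.0
```

Call:
play_rows(
  steps=[
    {"dp": [0, 0, 0.005], "spin": 0},
    {"dp": [0, 0, 0.01], "spin": 0},
    {"dp": [0, 0, 0.016], "spin": 0},
    {"dp": [0, 0, 0.022], "spin": 0},
    {"dp": [0, 0, 0.028], "spin": 0},
    {"dp": [0, 0, 0.034], "spin": 0},
    {"dp": [0, 0, 0.04], "spin": 0},
    {"dp": [0, 0, 0.04], "spin": 0},
  ],
)

```text
time: 39.65
tool_pos: [0.6782, 0.0337, 0.2577]
eef_rot: [-0.026, 0.702, 0.032, 0.711]
contact_force: [0.4, 0.1, 0.2]
width: -0.0
```

```bash
python3 - <<'E'
from h import *
b=np.array([.634,.0355,.1]);e=b+.053*U
plan([(*e,None)])
shot('scene','s22',(300,100,620,340),2.5)
E
```

```text
t 39.65 g [0.6802 0.0353 0.1028] jaw 94.7 F [0.4 0.1 0.2] w -0.0 q [-0.06  0.61  1.47  0.01  1.05 -1.71]
  dp [0.0029, 0.0039, 0.007] spin -0.0
 -> (np.float64(0.686821781501356), np.float64(0.03984274095739217), np.float64(0.1))
```

View pics/s22.png

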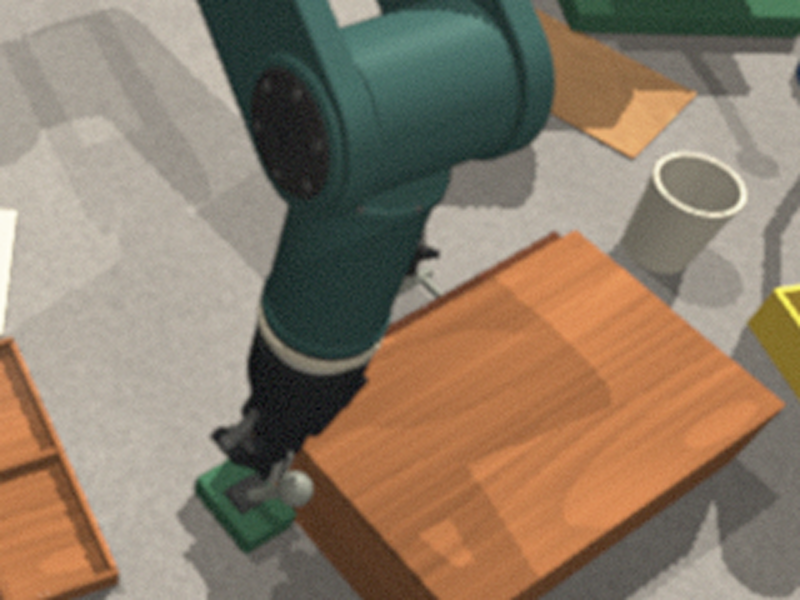

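Call:
play_rows(
  steps=[
    {"dp": [0.001, 0, 0.002], "spin": 0},
    {"dp": [0.002, 0, 0.004], "spin": 0},
    {"dp": [0.003, 0, 0.006], "spin": 0},
    {"dp": [0.003, 0, 0.008], "spin": 0},
    {"dp": [0.003, 0, 0.01], "spin": 0},
    {"dp": [0.003, 0, 0.012], "spin": 0},
    {"dp": [0.003, 0, 0.014], "spin": 0},
    {"dp": [0.003, 0, 0.014], "spin": 0},
  ],
)

```text
time: 40.37
tool_pos: [0.6837, 0.0349, 0.2532]
eef_rot: [-0.026, 0.71, 0.033, 0.703]
contact_force: [-26.0, -2.2, 15.9]
width: -0.0002
```

```bash
python3 - <<'E'
from h import *
plan([])
shot('scene','s23',(300,100,620,340),2.5)
print(p2w('scene',[(300+296/2.5,100+488/2.5)],.095))
E
```

```text
t 40.37 g [0.6819 0.0365 0.0982] jaw 94.7 F [-26.   -2.2  15.9] w -0.0002 q [-0.05  0.63  1.45  0.01  1.08 -1.71]
[[0.70561107 0.03969394 0.095     ]]
```

View pics/s23.png

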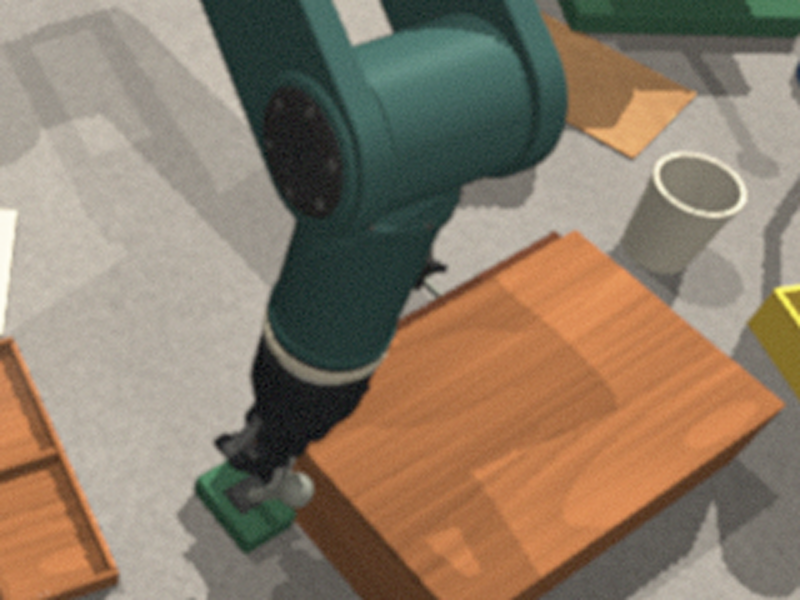

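Call:
play_rows(
  steps=[
    {"dp": [0, 0, -0.01], "spin": 0},
    {"dp": [0, 0, -0.03], "spin": 0},
    {"dp": [0, 0, -0.06], "spin": 0},
    {"dp": [-0.01, 0, -0.09], "spin": 0},
    {"dp": [-0.03, 0, -0.12], "spin": 0},
    {"dp": [-0.06, 0, -0.14], "spin": 0},
    {"dp": [-0.09, 0, -0.16], "spin": 0},
    {"dp": [-0.12, 0, -0.18], "spin": 0},
  ],
)

```text
time: 41.08
tool_pos: [0.5043, 0.0188, 0.376]
eef_rot: [-0.025, 0.71, 0.033, 0.703]
contact_force: [0.5, 0.2, 0.3]
width: -0.0002
```

Call:
play_rows(
  steps=[
    {"dp": [-0.01, 0, 0], "spin": 0},
    {"dp": [-0.02, 0, -0.01], "spin": 0},
    {"dp": [-0.03, 0, -0.02], "spin": 0},
    {"dp": [-0.04, 0, -0.03], "spin": 0},
    {"dp": [-0.05, 0, -0.03], "spin": 0},
    {"dp": [-0.05, 0, -0.03], "spin": 0},
    {"dp": [-0.05, 0, -0.03], "spin": 0},
    {"dp": [-0.05, 0, -0.03], "spin": 0},
  ],
)

```text
time: 41.75
tool_pos: [0.4754, 0.0158, 0.4261]
eef_rot: [-0.025, 0.71, 0.033, 0.703]
contact_force: [0.3, -0.8, -0.5]
width: 0.0001
```

```bash
python3 - <<'E'
from h import *
plan([])
shot('scene','s24')
shot('top','t24')
E
```

```text
t 41.75 g [0.4737 0.0174 0.2711] jaw 94.7 F [ 0.3 -0.8 -0.5] w 0.0001 q [-0.12  0.16  1.73  0.01  1.26 -1.77]
```

View pics/s24.png

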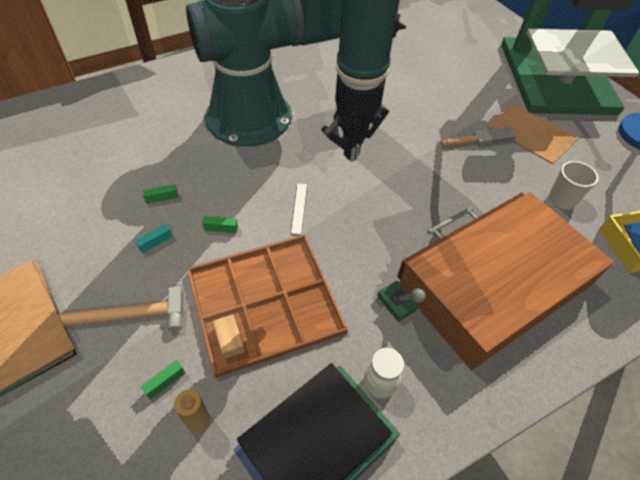

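View pics/t24.png

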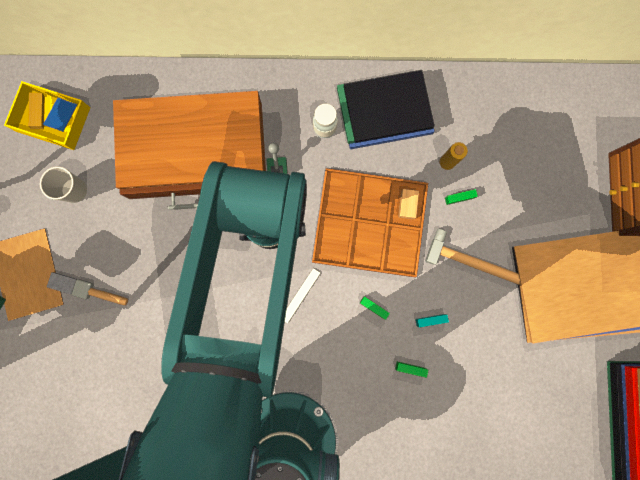

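```bash
python3 - <<'E'
from h import *
p=p2w('top',[(273,148)],.092); q=p2w('scene',[(418.5,296)],.092)
b=np.array([.634,.0355,.092])
for x in (p,q): 
    d=(x-b)@U; print(x.round(4),d, 'joint~',0.5+np.arcsin(np.clip((d-.0384)/.08,-1,1)))
im=snapshot('scene')[200:400,300:640]; cv2.imwrite('pics/s25.png',cv2.resize(im,None,fx=2.3,fy=2.3))
E
```

```text
[[0.7059 0.0421 0.092 ]] [0.07222013] joint~ [0.93647945]
[[0.706  0.0404 0.092 ]] [0.07214228] joint~ [0.93540587]
```

View pics/s25.png

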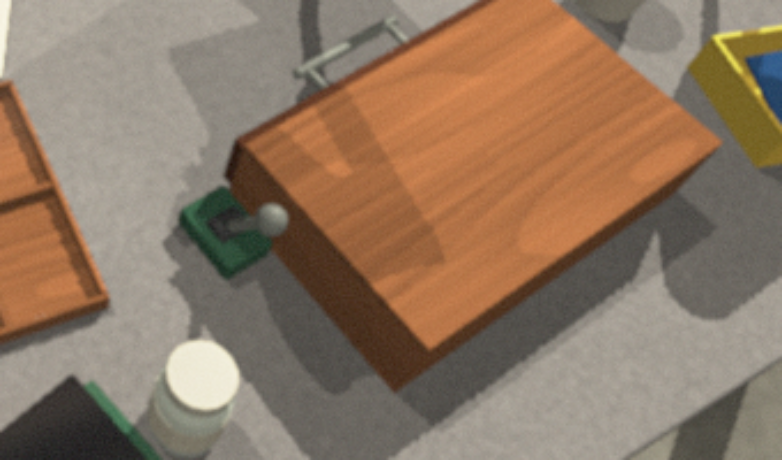

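```bash
python3 - <<'E'
from h import *
c=p2w('top',[(100+706/4,80+366/4)],.025);c2=p2w('top',[(100+707/4,80+357/4)],.022)
b=np.array([.634,.0355,.092]);f=np.array([.706,.0411,.092])
for x in(c,c2): print(x,(b-x)@U,(f-x)@U)
E
```

```text
[[0.66479157 0.03843957 0.025     ]] [-0.03092889] [0.04128786]
[[0.67132631 0.03817382 0.022     ]] [-0.03741988] [0.03479687]
```

```bash
python3 - <<'E'
from h import *
print(r.job_done()); plan([])
E
```

```text
the job is handed in; nothing more can be done
None
the job is handed in; nothing more can be done
```

The job is done and handed in at about 42 s of the 208 s allowed. No verdict comes back, so the outcome is unconfirmed beyond my own checks.

**What I did:** This run had two stamps and two steel bars. I pulled the drawer fully out and laid all four in it side by side, with the stamps' brass heads to the back. Then I pushed the drawer shut, swung the latch lever over and backed the arm clear. No grasp failed, and I saw no knocked item or slackened grip.

**Last checks:**

| Check | Reading |
|---|---|
| Stamp heads | about 20 and 26 mm behind the drawer centre before closing, both stamps roughly straight |
| Drawer | handle travelled 155 mm back from fully out (157 mm), stopped against about 13 N, no gap visible |
| Latch lever | pushed until it met about 26 N; both cameras put it at about 0.94 rad (needs 0.85) |
| Wooden block | still in the case, where it started |
| Glue jar | standing |
| Arm | about 0 N on the tool, touching nothing |

**What disagreed:** The camera reading for the latch is 0.94 rad, not the 1.0 expected at its end stop. That difference is about the camera error, and the force suggests it is on the stop. I could not see the stamps and bars again once the drawer was shut.

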